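Pack the overhauled clarinet into its case and latch it

ROBOT

A 6-joint arm with a two-finger parallel gripper is mounted at the origin on the work surface. World frame = base frame: x ahead of the robot, y to its left, z up, the work surface at z = 0. Lengths are in mm, angles in rad, forces in N, time in s.
With the tool pointing down it reaches from about 350 to 775 mm from the base axis. Payload 7.3 kg.
Tool frame: the origin (TCP) lies midway between the tips of the shut fingers; the grasp point (between the pads) lies 19 mm behind it; z points along the fingers, y is the line along which they close (so a half turn about z gives the same grasp; the last joint's range is limited). The gripper opens to 92 mm and grips with 3 to 60 N. Pads are 19 mm wide; open, the fingers measure 130 mm over their backs; the gripper's body (75 mm by 190 mm) begins 47 mm behind the grasp point.
Start: joints at [-1.335, 0.342, 1.524, -0, 1.275, -0.146], TCP at [195.634, -487.209, 226.741] pointing down, gripper open.
Joint ranges: [-2.53, 2.53], [-0.77, 2.02], [0.04, 2.7], [-1, 4.14], [0.28, 2.66], [-3.11, 3.11]. Speed limits (rad/s): [2.57, 2.57, 3.14, 3.14, 3.14, 3.14].

INTERFACE

Orientations are given as [roll, pitch, yaw] about the fixed x, y, z axes, in that order (R = Rz(yaw) Ry(pitch) Rx(roll)).
In Python, from plant import readout, vision, order, models gives the robot as it stands. The module is installed in compiled form; this text tells all that it offers.
- The arm moves only by the tool step_arm, never from a script. Its argument "series" is text: rows parted by semicolons, each of 7 numbers parted by spaces: the gripper's target within -1 to 1 (shut at 1, half-way at 0, fully open at -1), then the shift along the tool's x, y, z each as a share of 80 mm, from -1 to 1, then the turn, a rotation vector about the tool's x, y, z each as a share of 2 pi rad, from -1 to 1. In form: jaw x y z ax ay az; .... A call has 1 to 20 rows; each row is the pose to reach, as a shift and turn from the pose commanded when the call began, along the tool's axes at that moment, turning the shorter way round; what a row does not reach only later rows make up. A row lasts 1/10 s, in which the tool goes at most 50 mm and 8.59 degrees, less where a joint would pass 70% of its speed; a pose out of reach is approached as far as the arm can. A call with a number of a shift or a turn outside -1 to 1 is refused whole. A call with a gripper value outside its range is refused whole. The fingers move at their own pace and stop on an object; the grip force is fixed at half the most. Time passes only in rows, so rows that repeat a pose let the fingers close. It gives the time, the measured TCP pose, the force, the opening and the grip force at its end, in the units of the state.
- readout.get_obs(): the state, without advancing time (a new reading comes with each control period).
- vision.capture(name): name is "scene" or "top" or "wrist"; returns a dict with "frame" (480x640x3 uint8, red, green, blue), "depth" (480x640 float32, mm along the optical axis (not along the pixel's ray), 0 where there is no reading), "fovy" (degrees; the focal length in pixels is half the picture's height over the tangent of half this angle, whatever the lens; pixels are square), "cx", "cy" (the principal point, pixels), "rvec" (rotation vector, rad) and "tvec" (3), from world to camera coordinates, as OpenCV has them; the wrist camera has in their place "mount" (4x4, takes a point from camera to tool coordinates, whose origin is the TCP and whose axes are the flange's). Camera axes: x right, y down, z forward; pixel columns grow to the right and rows downward; lengths in mm; the calibration is good to about 2 mm. A picture is of the moment at which its call begins: read the wrist's pose just before it.
- order.close_job(): hands the job in; it is judged then, once.
Trained networks look in a picture, given as the dict that the camera call returned (one of the last four; its "shot" number tells which), for a name from the list of things; names that differ only in an ending like _2 or _b are one class to them, and where a whole thing is asked for, a point or a joint stands for the part that bears it (a point fixed in the world has none). Each returns a list of dicts, best first, with "p" (0 to 1); they miss things now and then, are a little off and sometimes report something else, mostly with a low value. They report only what shows in the picture. A call takes as long as a camera call. They do not tell look-alikes from the thing itself.
- models.look_for(picture, thing): "position" ([column, row] in pixels, amid what is visible of it).
- models.pinpoint(picture, thing): "position" ([column, row] in pixels: a listed point, or the origin of a listed thing).
The state is a dict: "time": time; "joint_positions": joint angles; "dq": joint speeds; "tau": joint torques, N m; "tool_pos": TCP position; "tcp_rot": TCP orientation; "contact_force": force on the tool from outside, world axes, zero at the start; "moment": the same for the moment, N m; "grip_width": finger opening in mm; "finger_force": force on a finger pad.
Only numpy, scipy, OpenCV 4.12 (cv2) and the standard library are available. Lean on these libraries where they do the work, as an engineer would, in place of code of your own. Each camera call takes 0.05 s, during which the arm holds its last target. There are 200 camera calls.

TASK

The small clarinet is finished and goes back to its owner. Raise the lid of its case by one of the two front pulls until it stands on its stop, put every section that is on the bench into its place (each long joint lying in a cradle of its own, the bell standing mouth down in the front pocket, the reed case flat in the rear pocket; set down, not dropped), and close the lid. Then hook the latch's wire loop over the keeper on the lid, fold the lever down over centre until it lies against the case, and leave the other things on the bench where they are.

Things in the scene. Friction and masses are not known exactly. Their poses are not given: they have to be found in the camera images.
- lid (a joint): Lid of the plywood clarinet case, hinged on the case's far upper edge: 0 closed, 1.72 rad open on its stop, a little past upright; there it stays by its weight, and it falls shut from less than about 1.4 rad. Mass 0.5 kg. The case is fixed to the bench: base 190 (x) x 268 (y) x 85 mm high; the lid adds 29 mm (top at 114 mm).
- lid_hinge (a point): Middle of the lid's hinge line, on the case's far top edge, 85 mm above the bench. It has the case's axes: x from the case's front (robot's side) to its hinge side, y along the front to the left, z up; so have the cradles, pockets and lever pivot. The case's front face lies 190 mm in -x from here.
- pull_left (a point): Middle of the left of two like steel pulls on the lid's front: round bar 11 mm thick, 74 mm long along y, 35 mm off the lid's front face (30 mm clear behind it), on 8 mm thick posts 31 mm either side of this point. The point turns with the lid; lid closed, it is 98.5 mm above the bench and 225 mm in -x, 88 mm in +y, 13.5 mm up from lid_hinge.
- pull_right (a point): The same for the right pull, at -88 mm in y.
- cradle_a (a point): Left cradle for a long joint, empty at first: two flat-bottomed notches 40 mm wide, 10 mm deep, in padded saddles 12 mm thick, 110 mm apart, to lay a joint in along x. Site: midway between, at notch bottom, 20 mm above the bench; a joint in it has its middle 13 mm higher. Between the saddles the case is open to its floor (8 mm), for fingers. The case is 172 mm long inside.
- cradle_b (a point): Right cradle, the same, 62 mm to the right (-y) of cradle_a. Either joint may go in either cradle. 42 mm to its right is a divider 47 mm high, beyond which lie the two pockets.
- bell_pocket (a point): Centre of the floor (8 mm above the bench) of the front right pocket, 80 mm in x by 96 mm in y, for the bell, which stands mouth down there. A partition 20 mm high parts it from the rear pocket.
- reed_pocket (a point): Centre of the floor (8 mm above the bench) of the rear right pocket, 87 mm in x by 96 mm in y, for the reed case, which lies there flat with its length along x.
- lower_joint_mid (a point): Centre of the clarinet's lower joint, a black rod 26 mm thick and 156 mm long with steel keys, lying along its own x; 31 mm wide over the key rods near its ends, on which it lies without rolling; the middle 56 mm has no rods at its sides and is the place to grip. Centre 13 mm above its underside; 0.16 kg.
- upper_joint_mid (a point): Centre of the upper joint, the same but 138 mm long, with fewer keys; 0.13 kg.
- bell_mid (a point): Centre of the bell: black, 80 mm tall, standing on its flared mouth (65 mm across); its neck and the steel ring at the top, 31 to 32 mm thick, take up the upper 36 mm and are the place to grip. This point is half-way up, 40 mm above its underside; 0.11 kg.
- reed_case_mid (a point): Centre of the reed case, a flat dark wooden box 74 (its x) x 44 (its y) x 18 mm; 0.06 kg. Any of the four sections may be absent from the bench.
- lever (a joint): Draw-latch lever at the middle of the case's front: steel plate 34 mm wide, 43 mm long from its pivot. 0 rad: folded down against the case; pi/2: straight out to -x; 1.8: raised stop. Starts at 1.6 to 1.78; stays where left (light friction). With the loop hooked it must be pressed through dead centre at about 0.4 rad, with 3 to 6 N at its tip; then it snaps shut.
- lever_tip (a point): Middle of the lever's free end, on its outer (closed) or upper (raised) side.
- lever_pivot (a point): Middle of the lever's pivot axis (along y), 76 mm above the bench, 14 mm in front of the case's front face.
- loop (a joint): Angle of the wire loop about its pin on the lever (along y; with the lever raised the pin is 19 to 20 mm in -x of the lever pivot and 3 to 7 mm below it). It starts leaning away from the case near its stop at 2.05; less leans it to the case. It swings freely and falls to the side it leans to. 52 mm wide, outside lever and keeper; bar 39.5 mm from the pin. The lid's felt seal gives 1 to 3 mm under its pull.
- loop_bar (a point): Middle of the loop's cross bar (along y, 5 mm thick, 52 mm long). At the start it stands about 35 to 45 mm in -x of the lever pivot and 23 to 32 mm above it, well clear above the lever. Pushed towards the case over upright, it drops behind the keeper's lip by itself.
- keeper (a point): Seat of the loop's bar in the keeper on the lid's front: an upturned steel hook 32 mm wide; its lip rises 4 mm above this point, 5 to 8 mm in -x of it. Lid closed, it is 22 mm straight above the lever pivot, with the case's axes; it turns with the lid. With the lever raised, the bar swung over the keeper hangs 4 to 8 mm above this seat; the lever then draws it down.
- tool_block_mid (a point): Centre of the wooden base of a block with four tool handles, 60 x 140 x 130 mm, a bystander: leave alone.
- mallet_at (a point): Middle of the underside of a hammer, 220 mm, lying on the bench; a bystander.
- glue_jar_at (a point): Underside centre of a brown glass glue jar, 64 mm across, 75 mm high; a bystander.
- tin_at (a point): Underside centre of a round open aluminium tin, 76 mm across, 50 mm high; a bystander.
There are look-alikes about, which are no part of the job. Of the things that look like the part that bears reed_case_mid, the smallest one is meant. Of the things that look like the part that bears bell_mid, the larger one is meant.

How it is judged:
By the outcome, as a careful person would: the job done as asked, in the order asked, and still so for the second after the job is handed in, with the robot touching nothing.
Of lower_joint, upper_joint, bell, reed_case only 2 to 4 are there at a start; the rules pass over those that are not, and their reading is None.
At some moment in a run one of lower_joint, upper_joint, bell, reed_case may be knocked a few centimetres aside while the robot is not near it.
It also fails if it takes over 210 s, if anything falls off the work surface, if the arm or the gripper's body presses on something with over 40 N, if the wrist force passes 120 N, or if a joint passes its speed limit or range.

## Working session

There is one attempt and no reset: what is moved stays moved. The work goes in short steps, Python scripts to look and compute and a tool call to move; the robot and the scene stay as the last step left them, time stands still between calls to the robot, and variables do not carry over. Pictures are saved under pics/ and viewed, at most 14 in all, crops included, and the job is handed in when it is done.

Besides the shell and the picture viewer there is one more tool, called after "Request:" in YAML: its name, and indented under it one key for each argument. step_arm: Moves the arm, as the interface text tells. Shift numbers are shares of 80 mm and turn numbers shares of 2 pi rad, none past 1 either way. Its arguments: {"type":"object","properties":{"series":{"type":"string"}},"required":["series"]}

```bash
mkdir -p pics; cat > h.py <<'E'
import numpy as np, cv2
from scipy.spatial.transform import Rotation as R
from plant import readout, vision, order, models
def tool():
    o=readout.get_obs(); T=np.eye(4); T[:3,:3]=R.from_euler('xyz',o['tcp_rot']).as_matrix(); T[:3,3]=o['tool_pos']; return T
def shot(n,save=None):
    T=tool(); p=vision.capture(n)
    if n=='wrist': p['C']=T@np.array(p['mount'])
    else:
        W=np.eye(4); W[:3,:3]=cv2.Rodrigues(np.array(p['rvec'],float))[0]; W[:3,3]=np.ravel(p['tvec']); p['C']=np.linalg.inv(W)
    p['f']=240/np.tan(np.radians(p['fovy'])/2)
    if save: cv2.imwrite('pics/'+save+'.png',p['frame'][:,:,::-1])
    return p
def ray(p,uv):
    d=np.array([(uv[0]-p['cx'])/p['f'],(uv[1]-p['cy'])/p['f'],1]); return p['C'][:3,:3]@d, p['C'][:3,3]
def atz(p,uv,z):
    d,o=ray(p,uv); return o+d*(z-o[2])/d[2]
def dep(p,uv,r=2):
    u,v=int(round(uv[0])),int(round(uv[1])); w=p['depth'][max(v-r,0):v+r+1,max(u-r,0):u+r+1]; w=w[w>0]
    d,o=ray(p,uv); return o+d*(np.median(w) if w.size else np.nan)
def proj(p,X):
    c=np.linalg.inv(p['C'])@np.append(X,1); return np.array([p['cx']+p['f']*c[0]/c[2],p['cy']+p['f']*c[1]/c[2]])
def cloud(p):
    v,u=np.mgrid[0:480,0:640]; D=p['depth']; c=np.stack([(u-p['cx'])/p['f']*D,(v-p['cy'])/p['f']*D,D],-1)
    X=c@p['C'][:3,:3].T+p['C'][:3,3]; X[D<=0]=np.nan; return X
E
python3 - <<'E'
from h import *
np.set_printoptions(precision=1,suppress=True)
for n in ['scene','top']:
    p=shot(n,n+'0'); print(n,p['C'][:3,3],p['fovy'])
    for t in ['lid_hinge','pull_left','pull_right','lower_joint_mid','upper_joint_mid','bell_mid','reed_case_mid','lever_tip','lever_pivot','loop_bar','keeper','cradle_a','tool_block_mid','mallet_at','glue_jar_at','tin_at']:
        for r in models.pinpoint(p,t)[:4]:
            if r['p']>.2: print(t,round(r['p'],2),np.array(r['position']),dep(p,r['position']))
E
```

```text
scene [930.3 762.9 769.6] 57.92173748179941
lid_hinge 0.57 [287.1 258.3] [653.9  31.8  85.2]
pull_left 0.88 [389.  243.2] [421.  115.6 100.5]
pull_right 0.58 [348.5 209.9] [435.9 -51.9 100.6]
upper_joint_mid 0.76 [386.5 353.9] [570.5 334.6  24.7]
bell_mid 0.82 [433.1 329.6] [472.5 352.6  64. ]
bell_mid 0.76 [418.7 295.4] [427.3 249.8  46.7]
reed_case_mid 0.92 [344.4 187.4] [ 327.1 -260.4   23.6]
reed_case_mid 0.69 [299.9 192.1] [ 459.3 -315.9   15.9]
reed_case_mid 0.59 [311.9 174. ] [ 377.  -394.4   18.8]
lever_tip 0.73 [371.5 225.7] [410.6  23.1  88.2]
lever_pivot 0.58 [359.8 231.5] [468.6  57.9 114.7]
loop_bar 0.53 [367.1 220.6] [343.5 -96.7   3.1]
loop_bar 0.41 [289.9 261.5] [651.5  42.3  82.3]
loop_bar 0.25 [300.7 188.5] [ 447.4 -335.1   15.2]
keeper 0.78 [358.5 225.5] [457.8  34.2 113.4]
cradle_a 0.96 [341.7 281. ] [584.2 171.9  98.2]
tool_block_mid 0.79 [260.4 169.4] [ 533.4 -465.7   44.9]
tool_block_mid 0.57 [288.8 262.6] [653.   38.3  76.2]
mallet_at 0.63 [459.5 411.5] [524.2 499.7  23.4]
glue_jar_at 0.88 [296.8 359.2] [742.3 270.9  41.1]
tin_at 0.94 [227.7 235.1] [ 737.2 -19
[... 727 characters left out ...]
ever_pivot 0.71 [306.7 279.7] [453.   24.6  99.9]
loop_bar 0.51 [304.3 286.7] [436.3  32.9  86.5]
loop_bar 0.49 [310.2 292.8] [418.2  18.2  86.4]
loop_bar 0.24 [225.3 198.5] [711.6 237.9  74. ]
keeper 0.97 [307.8 282.7] [445.4  22.3  93.9]
keeper 0.35 [419.5 274.7] [ 450.7 -299.8   20.2]
tool_block_mid 0.96 [484.1 246. ] [ 512.6 -488.3   49.9]
tool_block_mid 0.62 [307.4 282.5] [445.8  23.4  95.7]
tool_block_mid 0.42 [312.1 291.1] [422.4  12.6  85.9]
mallet_at 0.63 [145.9 276.1] [515.2 484.5  24.5]
mallet_at 0.52 [339.  285.6] [441.4 -66.3   7.4]
glue_jar_at 0.9 [226.7 200.2] [705.5 233.9  76.1]
glue_jar_at 0.38 [195.3 289.4] [456.1 332.5  80. ]
tin_at 0.6 [384.  184.3] [ 736.5 -231.9    4. ]
```

View pics/scene0.png

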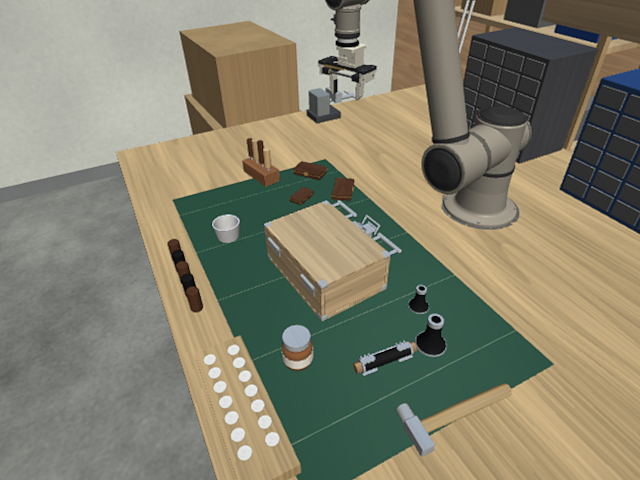

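View pics/top0.png

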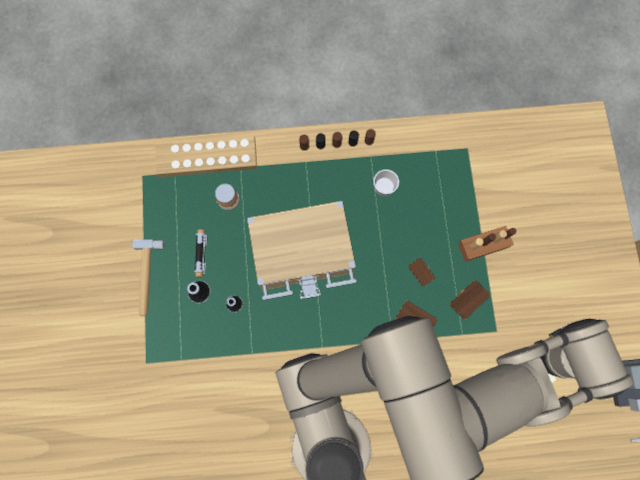

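```bash
python3 - <<'E'
from h import *
np.set_printoptions(precision=1,suppress=True)
p=shot('top'); X=cloud(p)
def seg(c,r,z0,z1):
    m=(np.hypot(X[...,0]-c[0],X[...,1]-c[1])<r)&(X[...,2]>z0)&(X[...,2]<z1); q=X[m]; 
    rc=cv2.minAreaRect(q[:,:2].astype(np.float32)); print(c,len(q),np.array(rc[0]),np.array(rc[1]),rc[2],'zmed',np.median(q[:,2]))
    return q
seg((550,20),200,109,120)
seg((569,327),100,8,40)
seg((456,345),40,68,95)
seg((416,236),40,40,80)
for c in [(455,-307),(371,-424)]: seg(c,55,8,45)
q=shot('scene'); X=cloud(q)
print('scene');seg((550,20),200,109,120)
seg((569,327),100,8,40)
seg((456,345),40,68,95)
for c in [(455,-307),(371,-424),(327,-265)]: seg(c,55,8,45)
E
```

```text
(550, 20) 6143 [528.9  29.4] [247.1 268.5] 5.40983772277832 zmed 114.08112433923225
(569, 327) 518 [570.1 320. ] [173.7 180. ] 61.88003158569336 zmed 22.649456984812787
(456, 345) 114 [459.8 339.3] [31.1 30.5] 83.30743408203125 zmed 79.07722836030428
(416, 236) 64 [415.5 238.4] [22.4 21.3] 39.82899856567383 zmed 58.19266902553193
(455, -307) 416 [ 456.1 -311.7] [83.4 91.2] 29.25636100769043 zmed 17.507693885945628
(371, -424) 766 [ 374.5 -425.8] [ 85.2 102.6] 43.07221603393555 zmed 24.681699455765283
scene
(550, 20) 5679 [554.   35.2] [201.2 274.1] 5.692669868469238 zmed 113.4520773083542
(569, 327) 1115 [556.6 330.8] [ 50.7 170.2] 82.2348861694336 zmed 22.123044150336682
(456, 345) 204 [462.8 344. ] [31.5 30.6] 22.74120330810547 zmed 78.69043495980935
(455, -307) 223 [ 462.2 -303.6] [77.1 48.5] 29.82269859313965 zmed 16.628864647380055
(371, -424) 371 [ 369.6 -426.8] [ 67.7 100.8] 36.09930419921875 zmed 23.32020735143351
(327, -265) 388 [ 329.5 -267.6] [103.4  61.8] 52.31858825683594 zmed 23.69786231999842
```

```bash
cat >> h.py <<'E'
def plan(pos=None,yaw=None,T=None,Rt=None,n=None):
    """deltas from current (or T) to tool-down pose; shares of 80mm / 2pi"""
    T=tool() if T is None else T
    if Rt is None: Rt=T[:3,:3] if yaw is None else R.from_euler('xyz',[np.pi,0,yaw]).as_matrix()
    d=T[:3,:3].T@(np.array(pos)-T[:3,3])/80; w=R.from_matrix(T[:3,:3].T@Rt).as_rotvec()/(2*np.pi)
    k=max(int(np.ceil(np.abs(d).max()-1e-6)),1)
    print('shift',np.round(d,3),'turn',np.round(w,4),'calls',k,'per call',np.round(d/k,3),'rows/call min',np.round(np.linalg.norm(d)*80/50/k,1),'turn rows',np.round(np.linalg.norm(w)*360/8.59,1))
    U=np.eye(4);U[:3,:3]=Rt;U[:3,3]=pos;return U
E
python3 - <<'E'
from h import *
np.set_printoptions(precision=3,suppress=True)
print(tool(), readout.get_obs()['tcp_rot']); p=shot('wrist'); print(np.array(p['mount']),p['fovy'])
for y in [np.radians(95.5),np.radians(-84.5)]: plan([430,-20,300],y)
E
```

```text
[[   0.928    0.373    0.     195.635]
 [   0.373   -0.928   -0.    -487.198]
 [  -0.       0.      -1.     226.738]
 [   0.       0.       0.       1.   ]] [3.142 0.    0.382]
[[  -0.001   -0.957   -0.289   77.437]
 [   1.      -0.      -0.001    0.066]
 [   0.001   -0.289    0.957 -157.411]
 [   0.       0.       0.       1.   ]] 64.42120281712562
shift [ 4.895 -4.328 -0.916] turn [ 0.     0.    -0.204] calls 5 per call [ 0.979 -0.866 -0.183] rows/call min 2.1 turn rows 8.6
shift [ 4.895 -4.328 -0.916] turn [ 0.    -0.     0.295] calls 5 per call [ 0.979 -0.866 -0.183] rows/call min 2.1 turn rows 12.4
```

Request:
step_arm:
  series: "-1 0.49 -0.43 -0.1 0 0 0; -1 0.98 -0.86 -0.18 0 0 0; -1 0.98 -0.86 -0.18 0 0 0"

```text
time: 2.15
tool_pos: [244.3, -390.4, 241.9]
tcp_rot: [-3.141, -0.001, 0.385]
contact_force: [0.2, -0.8, 1.1]
grip_width: 91.8
finger_force: 0.0
```

Request:
step_arm:
  series: "-1 0.49 -0.43 -0.1 0 0 0; -1 0.98 -0.86 -0.18 0 0 0; -1 0.98 -0.86 -0.18 0 0 0"

```text
time: 2.45
tool_pos: [291.4, -297.8, 256.4]
tcp_rot: [3.141, -0.001, 0.386]
contact_force: [0.0, 0.3, -0.1]
grip_width: 92.1
finger_force: 0.0
```

Request:
step_arm:
  series: "-1 0.49 -0.43 -0.1 0 0 0; -1 0.98 -0.86 -0.18 0 0 0; -1 0.98 -0.86 -0.18 0 0 0"

```text
time: 2.75
tool_pos: [338.6, -205.0, 270.8]
tcp_rot: [3.141, -0.002, 0.386]
contact_force: [0.9, -0.1, -0.2]
grip_width: 92.1
finger_force: 0.0
```

Request:
step_arm:
  series: "-1 0.49 -0.43 -0.1 0 0 0; -1 0.98 -0.86 -0.18 0 0 0; -1 0.98 -0.86 -0.18 0 0 0"

```text
time: 3.05
tool_pos: [386.0, -112.1, 285.0]
tcp_rot: [3.141, -0.002, 0.387]
contact_force: [0.5, -0.1, 0.2]
grip_width: 91.8
finger_force: 0.0
```

Request:
step_arm:
  series: "0.2 0.49 -0.43 -0.1 0 0 0; 0.2 0.98 -0.86 -0.18 0 0 0; 0.2 0.98 -0.86 -0.18 0 0 -0.204; 0.2 0.98 -0.86 -0.18 0 0 -0.204; 0.2 0.98 -0.86 -0.18 0 0 -0.204; 0.2 0.98 -0.86 -0.18 0 0 -0.204; 0.2 0.98 -0.86 -0.18 0 0 -0.204; 0.2 0.98 -0.86 -0.18 0 0 -0.204; 0.2 0.98 -0.86 -0.18 0 0 -0.204; 0.2 0.98 -0.86 -0.18 0 0 -0.204; 0.2 0.98 -0.86 -0.18 0 0 -0.204; 0.2 0.98 -0.86 -0.18 0 0 -0.204; 0.2 0.98 -0.86 -0.18 0 0 -0.204; 0.2 0.98 -0.86 -0.18 0 0 -0.204"

```text
time: 4.45
tool_pos: [431.3, -22.5, 298.6]
tcp_rot: [-3.141, 0.0, 1.661]
contact_force: [0.6, 0.4, 0.9]
grip_width: 36.4
finger_force: 0.0
```

```bash
python3 - <<'E'
from h import *
np.set_printoptions(precision=1,suppress=True)
print(tool())
p=shot('wrist','w1')
for t in ['pull_left','pull_right','lever_tip','lever_pivot','loop_bar','keeper']:
    for r in models.pinpoint(p,t)[:2]:
        print(t,round(r['p'],2),np.array(r['position']),dep(p,r['position']), atz(p,r['position'],98.5))
X=cloud(p); m=(abs(X[...,2]-114)<3); q=X[m]; print(len(q),np.nanmin(q,0),np.nanmax(q,0))
E
```

```text
[[ -0.1   1.   -0.  431.3]
 [  1.    0.1  -0.  -22.5]
 [ -0.   -0.   -1.  298.6]
 [  0.    0.    0.    1. ]]
pull_left 0.91 [323.2  61. ] [417.1 107.7 103.4] [417.  108.4  98.5]
pull_right 0.72 [325.2 251.9] [434.1 -61.9 102.8] [434.2 -63.3  98.5]
lever_tip 0.93 [301.2 160.8] [404.5  23.3 103.8] [404.2  22.8  98.5]
lever_tip 0.64 [300.9 162.9] [404.4  21.4 103.6] [404.1  20.9  98.5]
lever_pivot 0.64 [344.5 162.7] [444.4  24.3  94.5] [444.1  24.7  98.5]
loop_bar 0.62 [301.4 164.2] [404.9  20.3 103.9] [404.6  19.8  98.5]
loop_bar 0.15 [323.   60.2] [416.9 108.3 103.5] [416.8 109.   98.5]
keeper 0.79 [347.  165.6] [447.   21.9  94.6] [446.7  22.3  98.5]
64346 [ 447.9 -107.5  111. ] [661.4 170.5 117. ]
```

View pics/w1.png

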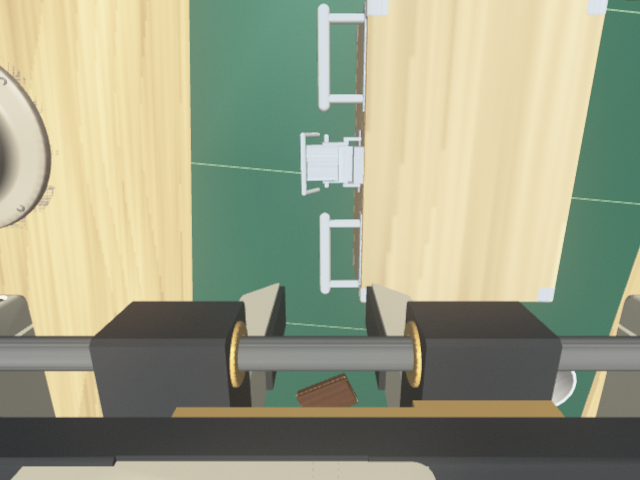

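Request:
step_arm:
  series: "0.52 -0.26 0 0.4 0 0 0; 0.52 -0.526 -0.01 0.8 0 0 0.001; 0.52 -0.526 -0.01 0.95 0 0 0.001; 0.52 -0.526 -0.01 0.95 0 0 0.001"

```text
time: 5.2
tool_pos: [433.3, -63.9, 221.0]
tcp_rot: [-3.138, -0.002, 1.656]
contact_force: [-0.5, -0.1, 0.7]
grip_width: 22.2
finger_force: 0.0
```

Request:
step_arm:
  series: "0.52 0 0 0.4 0 0 0; 0.52 0 0 0.7 0 0 0; 0.52 0 0 0.7 0 0 0; 0.52 0 0 0.7 0 0 0"

```text
time: 5.6
tool_pos: [435.0, -63.8, 167.9]
tcp_rot: [3.141, 0.001, 1.658]
contact_force: [-0.2, -0.2, -0.2]
grip_width: 22.5
finger_force: 0.0
```

```bash
python3 - <<'E'
from h import *
np.set_printoptions(precision=1,suppress=True)
print(tool()[:3,3])
p=shot('wrist','w2')
for t in ['pull_left','pull_right']:
    for r in models.pinpoint(p,t)[:2]:
        print(t,round(r['p'],2),np.array(r['position']),dep(p,r['position']), atz(p,r['position'],98.5))
print(proj(p,[434.2,-64.5,104]))
E
```

```text
[435.  -63.8 167.9]
pull_right 0.97 [324.3 256. ] [433.6 -62.5 103.2] [433.7 -64.1  98.5]
[325.  259.6]
```

View pics/w2.png

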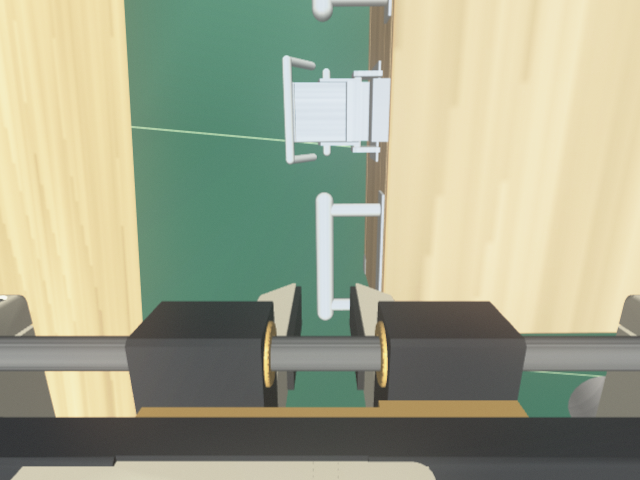

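Request:
step_arm:
  series: "0.52 0 -0.015 0.4 0 0 -0.0016; 0.52 0 -0.015 0.8 0 0 -0.0016; 0.52 0 -0.015 1 0 0 -0.0016; 0.52 0 -0.015 1 0 0 -0.0016; 1 0 -0.015 1 0 0 -0.0016; 1 0 -0.015 1 0 0 -0.0016; 1 0 -0.015 1 0 0 -0.0016; 1 0 -0.015 1 0 0 -0.0016; 1 0 -0.015 1 0 0 -0.0016"

```text
time: 6.65
tool_pos: [434.5, -64.4, 88.0]
tcp_rot: [3.138, 0.001, 1.667]
contact_force: [2.4, 1.6, 7.5]
grip_width: 9.9
finger_force: 30.0
```

```bash
python3 - <<'E'
import numpy as np
f=lambda a:np.array([225-225*np.cos(a)+13.5*np.sin(a),225*np.sin(a)+13.5*np.cos(a)-13.5])
for a0,a1 in [(0,.36),(.36,.76),(.76,1.12),(1.12,1.46),(1.46,1.72)]:
    print('; '.join('1 0 %.3f %.3f 0 0 0'%tuple((f(a)-f(a0))*[1,-1]/80) for a in np.linspace(a0,a1,6)[1:]))
E
```

```text
1 0 0.019 -0.202 0 0 0; 1 0 0.053 -0.402 0 0 0; 1 0 0.102 -0.599 0 0 0; 1 0 0.164 -0.792 0 0 0; 1 0 0.240 -0.980 0 0 0
1 0 0.100 -0.202 0 0 0; 1 0 0.216 -0.395 0 0 0; 1 0 0.347 -0.579 0 0 0; 1 0 0.492 -0.751 0 0 0; 1 0 0.650 -0.911 0 0 0
1 0 0.153 -0.133 0 0 0; 1 0 0.315 -0.255 0 0 0; 1 0 0.486 -0.364 0 0 0; 1 0 0.664 -0.461 0 0 0; 1 0 0.849 -0.545 0 0 0
1 0 0.179 -0.067 0 0 0; 1 0 0.363 -0.121 0 0 0; 1 0 0.550 -0.163 0 0 0; 1 0 0.739 -0.193 0 0 0; 1 0 0.930 -0.209 0 0 0
1 0 0.146 -0.004 0 0 0; 1 0 0.293 0.000 0 0 0; 1 0 0.439 0.012 0 0 0; 1 0 0.584 0.031 0 0 0; 1 0 0.728 0.058 0 0 0
```

Gripped (9.9 mm). First part of the arc.

Request:
step_arm:
  series: "1 0 0.02 -0.2 0 0 0; 1 0 0.05 -0.4 0 0 0; 1 0 0.1 -0.6 0 0 0; 1 0 0.164 -0.79 0 0 0; 1 0 0.24 -0.98 0 0 0"

```text
time: 7.15
tool_pos: [453.1, -62.6, 165.9]
tcp_rot: [3.14, 0.001, 1.667]
contact_force: [6.1, -2.4, -6.6]
grip_width: 9.8
finger_force: 30.0
```

Request:
step_arm:
  series: "1 0 0.1 -0.2 0 0 0; 1 0 0.216 -0.395 0 0 0; 1 0 0.347 -0.58 0 0 0; 1 0 0.49 -0.75 0 0 0; 1 0 0.65 -0.91 0 0 0"

```text
time: 7.65
tool_pos: [502.1, -57.9, 238.5]
tcp_rot: [-3.136, 0.001, 1.667]
contact_force: [-7.5, -4.3, 2.2]
grip_width: 9.9
finger_force: 30.0
```

Forces low; continuing.

Request:
step_arm:
  series: "1 0 0.15 -0.133 0 0 0; 1 0 0.315 -0.255 0 0 0; 1 0 0.486 -0.364 0 0 0; 1 0 0.664 -0.46 0 0 0; 1 0 0.85 -0.545 0 0 0"

```text
time: 8.15
tool_pos: [570.9, -51.4, 283.4]
tcp_rot: [-3.14, 0.002, 1.667]
contact_force: [-2.9, -2.7, 2.7]
grip_width: 10.2
finger_force: 30.0
```

Request:
step_arm:
  series: "1 0 0.18 -0.067 0 0 0; 1 0 0.363 -0.12 0 0 0; 1 0 0.55 -0.163 0 0 0; 1 0 0.74 -0.193 0 0 0; 1 0 0.93 -0.21 0 0 0"

```text
time: 8.65
tool_pos: [645.7, -44.2, 299.2]
tcp_rot: [-3.141, 0.002, 1.667]
contact_force: [-1.8, -2.5, -0.2]
grip_width: 9.9
finger_force: 30.0
```

Request:
step_arm:
  series: "1 0 0.146 0 0 0 0; 1 0 0.293 0 0 0 0; 1 0 0.44 0.01 0 0 0; 1 0 0.58 0.03 0 0 0; 1 0 0.71 0.058 0 0 0; 1 0 0.71 0.058 0 0 0"

```text
time: 9.25
tool_pos: [703.1, -38.7, 293.4]
tcp_rot: [3.141, 0.001, 1.667]
contact_force: [1.1, -3.3, 1.4]
grip_width: 10.6
finger_force: 30.0
```

```bash
python3 - <<'E'
from h import *
np.set_printoptions(precision=1,suppress=True)
p=shot('scene','s2')
E
```

```text
(no output)
```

View pics/s2.png

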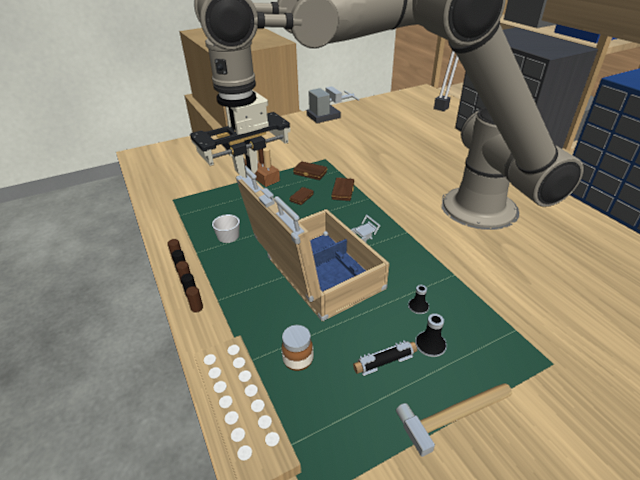

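Request:
step_arm:
  series: "0.5 0 0.02 0 0 0 0; 0.5 0 0.02 0 0 0 0; 0.5 0 0.02 0 0 0 0; 0.5 0 0.02 -0.3 0 0 0; 0.5 0 0.02 -0.6 0 0 0; 0.5 0 0.02 -0.6 0 0 0; 0.5 0 0.02 -0.6 0 0 0"

```text
time: 10.0
tool_pos: [703.8, -37.5, 341.8]
tcp_rot: [3.141, 0.0, 1.668]
contact_force: [1.0, -0.1, -0.4]
grip_width: 22.8
finger_force: 0.0
```

```bash
python3 - <<'E'
from h import *
np.set_printoptions(precision=1,suppress=True)
p=shot('scene')
for t in ['pull_left','pull_right','bell_pocket','reed_pocket','cradle_a','cradle_b','lid_hinge','bell_mid','reed_case_mid','upper_joint_mid']:
    for r in models.pinpoint(p,t)[:3]:
        if r['p']>.3: print(t,round(r['p'],2),np.array(r['position']),dep(p,r['position']))
c=np.radians(5.6);ex=np.array([np.cos(c),np.sin(c),0]);ey=np.array([-np.sin(c),np.cos(c),0]);H=np.array([649.5,44.9,85])
print('bell',H-141*ex,'proj',proj(p,H),proj(p,H+47*ex-88*ey+[0,0,220.5]))
plan([459,-306,250],np.radians(120-180+180))
E
```

```text
pull_left 0.81 [281.4 206.6] [694.  131.3 308.5]
pull_right 0.76 [248.5 172.4] [704.6 -18.8 308.8]
bell_pocket 0.56 [322.8 249.5] [546.5   9.5  52.5]
cradle_a 0.57 [345.  285.9] [575.1 171.2  78.1]
cradle_a 0.56 [329.3 267.7] [542.9  37.2  10.3]
cradle_b 0.57 [345.  285.9] [575.1 171.2  78.1]
cradle_b 0.56 [329.3 267.7] [542.9  37.2  10.3]
lid_hinge 0.79 [288.9 259.3] [686.9 129.1 171.9]
lid_hinge 0.64 [225.6 233.7] [ 741.9 -194.3   37. ]
bell_mid 0.64 [418.7 296.8] [426.1 249.4  41.2]
bell_mid 0.62 [432.2 330.6] [473.3 351.6  60.3]
reed_case_mid 0.85 [313.8 173.5] [ 372.4 -388.9   22.3]
reed_case_mid 0.58 [297.6 191.5] [ 466.1 -318.4   18.9]
reed_case_mid 0.58 [342.3 186.7] [ 332.6 -264.4   25.8]
bell [509.2  31.1  85. ] proj [291.1 261. ] [245.5 169.8]
shift [-3.  -3.4  1.1] turn [-0.   0.  -0.1] calls 4 per call [-0.8 -0.8  0.3] rows/call min 1.9 turn rows 2.8
```

Request:
step_arm:
  series: "0.2 -0.38 -0.42 0 0 0 0; 0 -0.76 -0.84 0 0 0 0; 0 -0.76 -0.84 0 0 0 0"

```text
time: 10.85
tool_pos: [639.7, -108.4, 342.0]
tcp_rot: [-3.139, 0.001, 1.663]
contact_force: [-0.0, 0.1, 0.5]
grip_width: 42.0
finger_force: 0.0
```

Request:
step_arm:
  series: "-0.5 -0.38 -0.42 0 0 0 0; -0.5 -0.76 -0.84 0 0 0 0; -0.5 -0.76 -0.84 0 0 0 0"

```text
time: 11.15
tool_pos: [579.4, -175.2, 342.5]
tcp_rot: [-3.141, 0.002, 1.663]
contact_force: [0.4, -0.4, 0.7]
grip_width: 65.2
finger_force: 0.0
```

Request:
step_arm:
  series: "-0.5 -0.38 -0.42 0.3 0 0 0; -0.5 -0.76 -0.84 0.7 0 0 0; -0.5 -0.76 -0.84 0.7 0 0 0"

```text
time: 11.45
tool_pos: [517.6, -240.1, 282.2]
tcp_rot: [-3.136, -0.003, 1.664]
contact_force: [0.2, 0.6, -0.3]
grip_width: 68.7
finger_force: 0.0
```

Request:
step_arm:
  series: "-0.5 -0.38 -0.42 0.3 0 0 -0.1; -0.5 -0.76 -0.84 0.7 0 0 -0.318; -0.5 -0.76 -0.84 0.7 0 0 -0.318; -0.5 -0.76 -0.84 0.7 0 0 -0.318; -0.5 -0.76 -0.84 0.7 0 0 -0.318; -0.5 -0.76 -0.84 0.7 0 0 -0.318; -0.5 -0.76 -0.84 0.7 0 0 -0.318; -0.5 -0.76 -0.84 0.7 0 0 -0.318; -0.5 -0.76 -0.84 0.7 0 0 -0.318; -0.5 -0.76 -0.84 0.7 0 0 -0.318; -0.5 -0.76 -0.84 0.7 0 0 -0.318; -0.5 -0.76 -0.84 0.7 0 0 -0.318; -0.5 -0.76 -0.84 0.7 0 0 -0.318; -0.5 -0.76 -0.84 0.7 0 0 -0.318; -0.5 -0.76 -0.84 0.7 0 0 -0.318; -0.5 -0.76 -0.84 0.7 0 0 -0.318"

```text
time: 13.05
tool_pos: [460.7, -305.5, 230.1]
tcp_rot: [-3.141, 0.001, -2.619]
contact_force: [0.2, -0.4, 0.8]
grip_width: 68.8
finger_force: 0.0
```

```bash
cat >> h.py <<'E'
def rect(X,c,r,z0,z1):
    m=(np.hypot(X[...,0]-c[0],X[...,1]-c[1])<r)&(X[...,2]>z0)&(X[...,2]<z1)
    n,L,st,ce=cv2.connectedComponentsWithStats(m.astype(np.uint8)); k=1+np.argmax(st[1:,4]); q=X[L==k]
    rc=cv2.minAreaRect(q[:,:2].astype(np.float32)); a,(w,h)=rc[2],rc[1]
    if w<h: a+=90;w,h=h,w
    print('rect',len(q),np.array(rc[0]).round(1),round(w,1),round(h,1),'long axis deg',round((a+90)%180-90,1),'z',np.median(q[:,2]).round(1)); return rc[0],a
E
python3 - <<'E'
from h import *
np.set_printoptions(precision=1,suppress=True)
T=tool();print(T[:3,3],readout.get_obs()['tcp_rot'])
p=shot('wrist','w3'); X=cloud(p)
for r in models.pinpoint(p,'reed_case_mid')[:3]: print(r['p'],np.array(r['position']),dep(p,r['position']))
c,a=rect(X,(459,-306),60,8,30)
E
```

```text
[ 460.7 -305.5  230.1] [-3.1  0.  -2.6]
0.89 [255.7  48.5] [ 366.8 -428.6   24.2]
0.69 [327.9 200.9] [ 452.3 -307.1   17.2]
0.62 [429.8 100.2] [ 326.5 -274.4   24.4]
rect 3284 [ 457.7 -307. ] 74.4 46.2 long axis deg 30.1 z 17.2
```

View pics/w3.png

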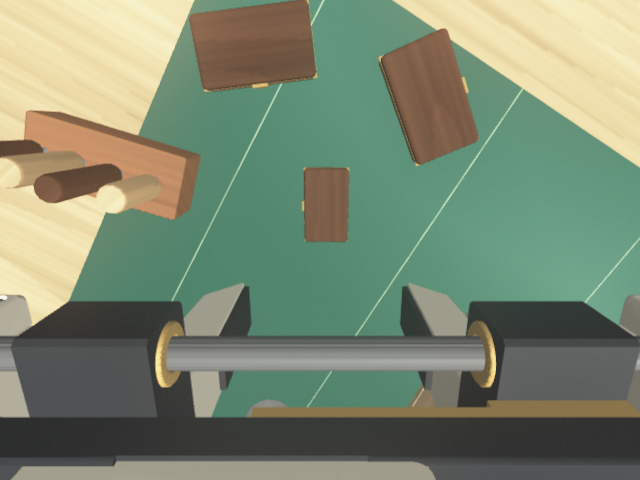

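Request:
step_arm:
  series: "-0.5 0.04 0 0.5 0 0 0; -0.5 0.04 0 0.94 0 0 0; -0.5 0.04 0 0.94 0 0 0"

```text
time: 13.45
tool_pos: [454.9, -305.4, 150.4]
tcp_rot: [3.133, -0.003, -2.619]
contact_force: [0.2, -0.8, -0.2]
grip_width: 68.9
finger_force: 0.0
```

Request:
step_arm:
  series: "-0.5 0 0 0.5 0 0 0; -0.5 0 0 0.94 0 0 0; -0.5 0 0 0.94 0 0 0"

```text
time: 13.75
tool_pos: [455.6, -306.0, 76.9]
tcp_rot: [3.135, -0.002, -2.618]
contact_force: [0.3, 0.9, -0.5]
grip_width: 68.7
finger_force: 0.0
```

Request:
step_arm:
  series: "-0.5 0 0 0.4 0 0 0; -0.5 0 0 0.7 0 0 0; -0.5 0 0 0.94 0 0 0; -0.5 0 0 0.94 0 0 0; 1 0 0 0.94 0 0 0; 1 0 0 0.94 0 0 0; 1 0 0 0.94 0 0 0; 1 0 0 0.94 0 0 0; 1 0 0 0.94 0 0 0; 1 0 0 0.94 0 0 0"

```text
time: 14.75
tool_pos: [457.5, -307.8, 5.3]
tcp_rot: [-3.14, 0.001, -2.618]
contact_force: [-1.5, 1.3, 6.7]
grip_width: 43.6
finger_force: 30.0
```

Request:
step_arm:
  series: "1 0 0 -0.3 0 0 0; 1 0 0 -0.7 0 0 0; 1 0 0 -1 0 0 0"

```text
time: 15.05
tool_pos: [457.2, -307.5, 85.8]
tcp_rot: [-3.141, 0.0, -2.618]
contact_force: [-0.1, 0.0, 0.2]
grip_width: 43.6
finger_force: 30.0
```

Request:
step_arm:
  series: "1 -0.4 0.25 -0.5 0 0 0; 1 -0.82 0.5 -1 0 0 0; 1 -0.82 0.5 -1 0 0 0"

```text
time: 15.35
tool_pos: [496.6, -238.4, 168.6]
tcp_rot: [-3.135, 0.004, -2.615]
contact_force: [0.3, -0.2, -0.7]
grip_width: 44.0
finger_force: 30.0
```

Request:
step_arm:
  series: "1 -0.4 0.25 -0.3 0 0 0; 1 -0.82 0.5 -0.6 0 0 0; 1 -0.82 0.5 -0.6 0 0 0"

```text
time: 15.65
tool_pos: [533.3, -169.8, 214.9]
tcp_rot: [-3.138, 0.004, -2.614]
contact_force: [-0.3, -1.3, -0.2]
grip_width: 43.4
finger_force: 30.0
```

Request:
step_arm:
  series: "1 -0.4 0.25 0 0 0 0; 1 -0.82 0.5 0 0 0 0; 1 -0.82 0.5 0 0 0 0"

```text
time: 15.95
tool_pos: [568.2, -102.1, 210.8]
tcp_rot: [3.14, -0.0, -2.614]
contact_force: [0.2, -0.1, -1.2]
grip_width: 43.7
finger_force: 30.0
```

Request:
step_arm:
  series: "1 -0.4 0.25 0 0 0 0.02; 1 -0.82 0.5 0 0 0 0.0678; 1 -0.82 0.5 0 0 0 0.0678; 1 -0.82 0.5 0 0 0 0.0678; 1 -0.82 0.5 0 0 0 0.0678; 1 -0.82 0.5 0 0 0 0.0678"

```text
time: 16.55
tool_pos: [603.7, -38.9, 211.7]
tcp_rot: [-3.141, -0.001, -3.042]
contact_force: [0.1, -0.8, -0.8]
grip_width: 43.6
finger_force: 30.0
```

```bash
python3 - <<'E'
from h import *
np.set_printoptions(precision=1,suppress=True)
T=tool();print(T[:3,3],readout.get_obs()['tcp_rot'],readout.get_obs()['grip_width'])
p=shot('wrist')
im=p['frame'].copy()
c=np.radians(5.6);ex=np.array([np.cos(c),np.sin(c),0]);ey=np.array([-np.sin(c),np.cos(c),0]);H=np.array([649.5,44.9,0])
def P(x,y,z): return H+x*ex+y*ey+[0,0,z]
for n,X in dict(rp=P(-52.5,-77,8),bp=P(-141,-77,8),ca=P(-95,75,20),cb=P(-95,13,20),c1=P(-190,-134,85),c2=P(-190,134,85),i1=P(-181,-125,85),lp=P(-204,0,76)).items():
    u=tuple(int(v) for v in proj(p,X)); cv2.drawMarker(im,u,(255,0,0)); cv2.putText(im,n,u,0,.5,(255,255,0)); print(n,X,u)
cv2.imwrite('pics/w4.png',im[:,:,::-1])
for t in ['reed_pocket','bell_pocket','cradle_a','cradle_b','reed_case_mid','lever_pivot']:
    for r in models.pinpoint(p,t)[:2]: print(t,round(r['p'],2),np.array(r['position']),dep(p,r['position']))
E
```

```text
[603.7 -38.9 211.7] [-3.1 -0.  -3. ] 43.610946797732296
rp [604.8 -36.9   8. ] (327, 212)
bp [516.7 -45.5   8. ] (327, 116)
ca [547.6 110.3  20. ] (494, 169)
cb [553.7  48.6  20. ] (426, 169)
c1 [ 473.5 -107.    85. ] (243, 36)
c2 [447.3 159.7  85. ] (642, 37)
i1 [481.6 -97.2  85. ] (257, 51)
lp [446.5  25.   76. ] (440, 17)
reed_pocket 0.83 [327.1 213.7] [605.9 -36.8   7.8]
bell_pocket 0.8 [326.3 116.8] [517.  -46.5   8.3]
cradle_a 0.82 [501.7 169. ] [547.1 121.6   8.3]
cradle_a 0.81 [436.5 170.6] [554.6  61.2   8.2]
cradle_b 0.82 [501.7 169. ] [547.1 121.6   8.3]
cradle_b 0.81 [436.5 170.6] [554.6  61.2   8.2]
reed_case_mid 0.77 [327.5 312.1] [599.9 -38.4 223.7]
lever_pivot 0.8 [436.9  17. ] [448.1  20.9  81.6]
```

View pics/w4.png

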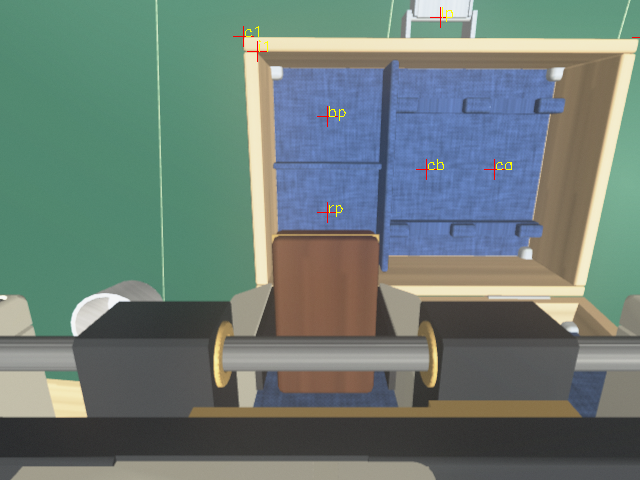

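```bash
python3 - <<'E'
from h import *
np.set_printoptions(precision=2,suppress=True)
p=shot('wrist'); T=tool()
c=np.radians(5.6);ex=np.array([np.cos(c),np.sin(c),0]);ey=np.array([-np.sin(c),np.cos(c),0]);H=np.array([649.5,44.9,0])
a=atz(p,(326,236),224);b=atz(p,(326,392),224);m=(a+b)/2
for q in (a,b,m,T[:3,3]): print(q,(q-H)@ex,(q-H)@ey)
for u in [(436.5,170.6),(501.7,169)]: q=atz(p,u,20); print('cr',q,(q-H)@ex,(q-H)@ey)
P=H-52.5*ex-77*ey
plan([P[0],P[1],13.5],np.radians(-174.4))
E
```

```text
[567.11 -41.33 224.  ] -90.41106123397599 -77.77630194493457
[640.41 -34.13 224.  ] -16.760877836388733 -77.76222059439843
[603.76 -37.73 224.  ] -53.58596953518242 -77.7692612696665
[604.15 -37.7  212.13] -53.190683690614584 -77.77975119590002
cr [554.38  58.85  20.  ] -93.30472646919047 23.169421831551464
cr [547.22 117.48  20.  ] -94.71062573590801 82.21476329689612
shift [-0.01  0.01  2.48] turn [-0.  0.  0.] calls 3 per call [-0.    0.    0.83] rows/call min 1.3 turn rows 0.0
```

Request:
step_arm:
  series: "1 0 0.01 0.4 0 0 0; 1 0 0.01 0.8 0 0 0; 1 0 0.01 1 0 0 0; 1 0 0.01 1 0 0 0"

```text
time: 17.35
tool_pos: [602.5, -36.5, 129.4]
tcp_rot: [3.14, -0.005, -3.043]
contact_force: [-0.6, -0.5, 0.2]
grip_width: 43.4
finger_force: 30.0
```

Request:
step_arm:
  series: "1 0 0 0.3 0 0 0; 1 0 0 0.6 0 0 0; 1 0 0 0.9 0 0 0; 1 0 0 1 0 0 0; 1 0 0 1 0 0 0"

```text
time: 17.85
tool_pos: [604.1, -36.8, 52.0]
tcp_rot: [3.141, -0.001, -3.044]
contact_force: [-1.1, 1.4, -0.4]
grip_width: 43.7
finger_force: 30.0
```

Request:
step_arm:
  series: "1 0 0 0.15 0 0 0; 1 0 0 0.3 0 0 0; 1 0 0 0.4 0 0 0; 1 0 0 0.45 0 0 0; 1 0 0 0.475 0 0 0; 1 0 0 0.475 0 0 0"

```text
time: 18.45
tool_pos: [605.0, -37.1, 22.7]
tcp_rot: [-3.138, 0.005, -3.044]
contact_force: [-26.7, 5.3, 60.9]
grip_width: 43.9
finger_force: 65.3
```

```bash
python3 - <<'E'
from h import *
o=readout.get_obs(); print(o['contact_force'],o['moment'],o['tool_pos'],o['tcp_rot'])
E
```

```text
[-26.67492266   5.28662636  60.91808247] [-2.26802745  2.72278323 -1.30550265] [604.99951909 -37.09675669  22.6772087 ] [-3.13827251  0.00496749 -3.04397949]
```

Request:
step_arm:
  series: "1 0 0 -0.15 0 0 0; 1 0 0 -0.25 0 0 0; 1 0 0 -0.25 0 0 0"

```text
time: 18.75
tool_pos: [604.8, -36.9, 34.8]
tcp_rot: [-3.141, 0.002, -3.044]
contact_force: [-0.1, 0.1, -0.4]
grip_width: 43.7
finger_force: 30.0
```

```bash
python3 - <<'E'
from h import *
o=readout.get_obs(); print(o['contact_force'],o['moment'],o['tool_pos'],o['tcp_rot'])
p=shot('wrist','w5')
E
```

```text
[-0.07840995  0.06020868 -0.355294  ] [ 0.11349045 -0.14147866  0.003349  ] [604.8336241  -36.91017286  34.83519226] [-3.14098961e+00  1.89515687e-03 -3.04379736e+00]
```

View pics/w5.png

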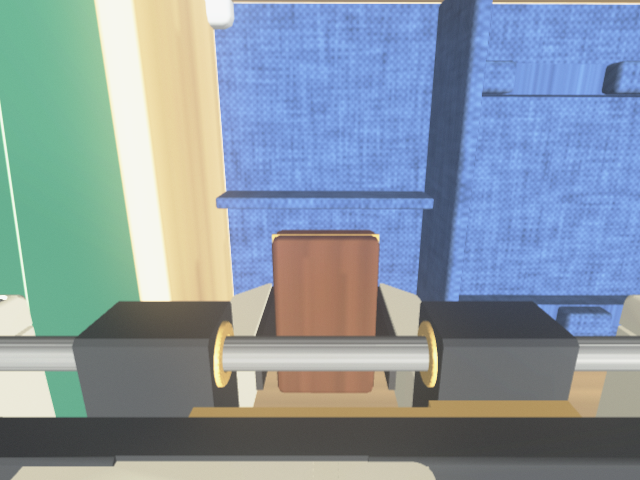

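Request:
step_arm:
  series: "1 0 0 -0.5 0 0 0; 1 0 0 -1 0 0 0; 1 0 0 -1 0 0 0"

```text
time: 19.1
tool_pos: [607.1, -37.3, 118.3]
tcp_rot: [-3.139, 0.008, -3.044]
contact_force: [-0.4, -0.3, -0.6]
grip_width: 43.4
finger_force: 30.0
```

Request:
step_arm:
  series: "1 0 0 -0.5 0 0 0; 1 0 0 -0.8 0 0 0; 1 0.2 -0.5 -0.8 0 0 0; 1 0.57 -0.97 -0.8 0 0 0; 1 0.57 -0.97 -0.8 0 0 0"

```text
time: 19.6
tool_pos: [563.6, -122.5, 176.1]
tcp_rot: [-3.141, -0.004, -3.048]
contact_force: [0.7, 0.4, -0.8]
grip_width: 43.8
finger_force: 30.0
```

Request:
step_arm:
  series: "1 0.3 -0.5 0 0 0 0; 1 0.57 -0.97 0.3 0 0 0; 1 0.57 -0.97 0.8 0 0 0; 1 0.57 -0.97 0.8 0 0 0"

```text
time: 20.0
tool_pos: [524.7, -199.1, 108.1]
tcp_rot: [3.134, -0.01, -3.046]
contact_force: [-0.5, 0.7, 0.1]
grip_width: 43.3
finger_force: 30.0
```

Request:
step_arm:
  series: "1 0 0 0.4 0 0 0; 1 0 0 0.8 0 0 0; 1 0 0 0.95 0 0 0; 1 0 0 0.95 0 0 0"

```text
time: 20.4
tool_pos: [528.1, -198.9, 36.9]
tcp_rot: [3.14, -0.003, -3.043]
contact_force: [0.9, 0.1, -0.7]
grip_width: 43.9
finger_force: 30.0
```

Request:
step_arm:
  series: "1 0 0 0.2 0 0 0; 1 0 0 0.33 0 0 0; 1 0 0 0.375 0 0 0; 1 0 0 0.375 0 0 0; -0.2 0 0 0.375 0 0 0; -0.2 0 0 0.375 0 0 0; -0.2 0 0 0.375 0 0 0; -0.2 0 0 0.27 0 0 0; -0.2 0 0 0.27 0 0 0; -0.2 0 0 0.27 0 0 0"

```text
time: 21.4
tool_pos: [528.8, -200.3, 17.0]
tcp_rot: [-3.141, 0.001, -3.044]
contact_force: [-0.8, -0.4, -0.6]
grip_width: 55.1
finger_force: 0.0
```

Request:
step_arm:
  series: "-0.2 0 0 0.05 0 0 0; -0.2 0 0 0.05 0 0 0; 1 0 0 0.05 0 0 0; 1 0 0 0.05 0 0 0; 1 0 0 0.05 0 0 0; 1 0 0 0.05 0 0 0; 1 0 0 0.05 0 0 0; 1 0 0 -0.2 0 0 0; 1 0 0 -0.5 0 0 0; 1 0 0 -0.5 0 0 0"

```text
time: 22.4
tool_pos: [530.3, -201.1, 59.3]
tcp_rot: [-3.138, 0.005, -3.044]
contact_force: [0.1, -0.3, -0.6]
grip_width: 43.5
finger_force: 30.0
```

```bash
python3 - <<'E'
from h import *
np.set_printoptions(precision=2,suppress=True)
p=shot('wrist'); T=tool(); X=cloud(p)
print(T[:3,3]); 
c=np.radians(5.6);ex=np.array([np.cos(c),np.sin(c),0]);ey=np.array([-np.sin(c),np.cos(c),0]);H=np.array([649.5,44.9,0])
f=p['frame'].astype(int); m=(X[...,2]>T[2,3]-5)&(X[...,2]<T[2,3]+15)&(np.hypot(X[...,0]-T[0,3],X[...,1]-T[1,3])<46)&(f[...,0]>f[...,2]+15)
q=X[m]; d=(q-T[:3,3]); print(m.sum(),'along ex',(d@ex).min(),(d@ex).max(),'ey',(d@ey).min(),(d@ey).max(),'dz',np.percentile(d[:,2],[5,50,95]))
near=q[(d@ex)<-25]; far=q[(d@ex)>10]; print(np.median(near[:,2]),np.median(far[:,2]) if len(far) else None)
P=H-52.5*ex-77*ey
plan([P[0],P[1],180],np.radians(-174.4))
E
```

```text
[ 529.42 -200.63   57.76]
12138 along ex -35.371706691596216 38.59987971100188 ey -38.42388607289215 36.79140900962552 dz [3.78 6.51 7.79]
63.78274771376931 64.44570882737554
shift [-1.14  1.94 -1.53] turn [-0.  0.  0.] calls 2 per call [-0.57  0.97 -0.76] rows/call min 2.2 turn rows 0.0
```

Request:
step_arm:
  series: "1 0 0 -0.5 0 0 0; 1 -0.2 0.4 -0.95 0 0 0; 1 -0.57 0.97 -0.95 0 0 0; 1 -0.57 0.97 -0.95 0 0 0"

```text
time: 22.85
tool_pos: [568.0, -114.3, 132.6]
tcp_rot: [3.141, 0.002, -3.04]
contact_force: [-0.3, -1.1, -0.8]
grip_width: 43.3
finger_force: 30.0
```

Request:
step_arm:
  series: "1 -0.3 0.5 -0.4 0 0 0; 1 -0.55 0.97 -0.58 0 0 0; 1 -0.55 0.97 -0.58 0.0111 0 0; 1 -0.55 0.97 -0.58 0.0111 0 0; 1 -0.55 0.97 -0.58 0.0111 0 0"

```text
time: 23.35
tool_pos: [601.5, -37.0, 177.2]
tcp_rot: [-3.074, -0.003, -3.043]
contact_force: [0.4, -0.2, -1.2]
grip_width: 43.4
finger_force: 30.0
```

```bash
python3 - <<'E'
from h import *
np.set_printoptions(precision=3,suppress=True)
T=tool(); print(T)
c=np.radians(5.6);ex=np.array([np.cos(c),np.sin(c),0]);ey=np.array([-np.sin(c),np.cos(c),0]);H=np.array([649.5,44.9,0])
P=H-53.5*ex-77*ey
plan([P[0],P[1],35])
E
```

```text
[[ -0.995  -0.098   0.004 601.538]
 [ -0.098   0.993  -0.068 -36.965]
 [  0.003  -0.068  -0.998 177.243]
 [  0.      0.      0.      1.   ]]
shift [-0.033  0.118  1.774] turn [0. 0. 0.] calls 2 per call [-0.017  0.059  0.887] rows/call min 1.4 turn rows 0.0
```

Request:
step_arm:
  series: "1 -0.01 0.03 0.4 0 0 0; 1 -0.02 0.06 0.8 0 0 0; 1 -0.02 0.06 0.89 0 0 0; 1 -0.02 0.06 0.89 0 0 0"

```text
time: 23.75
tool_pos: [602.9, -38.2, 105.8]
tcp_rot: [-3.073, -0.004, -3.046]
contact_force: [0.5, -0.2, 0.7]
grip_width: 43.2
finger_force: 30.0
```

Request:
step_arm:
  series: "1 -0.01 0.03 0.3 0 0 0; 1 -0.02 0.06 0.6 0 0 0; 1 -0.02 0.06 0.8 0 0 0; 1 -0.02 0.06 0.89 0 0 0; 1 -0.02 0.06 0.89 0 0 0"

```text
time: 24.25
tool_pos: [606.0, -37.6, 36.5]
tcp_rot: [-3.072, 0.0, -3.045]
contact_force: [0.2, -0.2, 0.7]
grip_width: 43.5
finger_force: 30.0
```

Request:
step_arm:
  series: "1 0 0 0.05 0 0 0; 1 0 0 0.09 0 0 0; 1 0 0 0.12 0 0 0; 1 0 0 0.12 0 0 0"

```text
time: 24.65
tool_pos: [605.8, -37.6, 26.6]
tcp_rot: [-3.072, -0.0, -3.044]
contact_force: [0.1, 0.0, -0.2]
grip_width: 43.2
finger_force: 30.0
```

Request:
step_arm:
  series: "1 0.02 0 0.02 0 0 0; 1 0.02 0 0.04 0 0 0; 1 0.02 0 0.04 0 0 0"

```text
time: 24.95
tool_pos: [604.0, -38.0, 23.2]
tcp_rot: [-3.072, -0.0, -3.044]
contact_force: [-0.1, 0.0, -0.4]
grip_width: 42.9
finger_force: 30.0
```

Request:
step_arm:
  series: "1 0 0 0.012 0 0 0; 1 0 0 0.024 0 0 0; 1 0 0 0.024 0 0 0"

```text
time: 25.25
tool_pos: [604.4, -38.2, 21.8]
tcp_rot: [-3.072, 0.0, -3.044]
contact_force: [-0.6, 0.6, 2.7]
grip_width: 43.4
finger_force: 30.0
```

Request:
step_arm:
  series: "1 0 0 0.006 0 0 0; 1 0 0 0.006 0 0 0; -0.07 0 0 0.006 0 0 0; -0.07 0 0 0.006 0 0 0; -0.07 0 0 0.006 0 0 0; -0.07 0 0 0.006 0 0 0"

```text
time: 25.85
tool_pos: [604.2, -38.2, 20.8]
tcp_rot: [-3.072, -0.0, -3.044]
contact_force: [-0.3, -0.4, -0.5]
grip_width: 49.2
finger_force: 0.0
```

Request:
step_arm:
  series: "-0.07 0 0 -0.2 0 0 0; -0.07 0 0 -0.6 0 0 0; -0.07 0 0 -1 0 0 0; -0.07 0 0 -1 0 0 0"

```text
time: 26.25
tool_pos: [606.4, -32.8, 105.4]
tcp_rot: [-3.07, 0.008, -3.043]
contact_force: [0.5, -0.9, 1.4]
grip_width: 48.7
finger_force: 0.0
```

Request:
step_arm:
  series: "-0.3 0 0 -0.5 0 0 0; -0.3 0 0 -1 0 0 0; -0.3 0 0 -1 -0.0111 0 0; -0.3 0 0 -1 -0.0111 0 0; -0.3 0 0 -1 -0.0111 0 0"

```text
time: 26.75
tool_pos: [602.4, -27.5, 179.1]
tcp_rot: [-3.141, -0.003, -3.045]
contact_force: [-0.2, 0.6, -0.1]
grip_width: 59.8
finger_force: 0.0
```

```bash
python3 - <<'E'
from h import *
np.set_printoptions(precision=2,suppress=True)
p=shot('wrist','w6'); T=tool(); X=cloud(p); print(T[:3,3])
c=np.radians(5.6);ex=np.array([np.cos(c),np.sin(c),0]);ey=np.array([-np.sin(c),np.cos(c),0]);H=np.array([649.5,44.9,0])
f=p['frame'].astype(int); m=(X[...,2]>5)&(X[...,2]<40)&(np.hypot(X[...,0]-604,X[...,1]+37)<50)&(f[...,0]>f[...,2]+10)
d=X[m]-H; print(m.sum(),(d@ex).min(),(d@ex).max(),(d@ey).min(),(d@ey).max(),np.percentile(d[:,2],[5,50,95]))
q=shot('top')
for t in ['upper_joint_mid','bell_mid']:
  for r in models.pinpoint(q,t)[:2]: print(t,round(r['p'],2),np.array(r['position']),dep(q,r['position']))
q=shot('scene'); XX=cloud(q)
rect(XX,(567,327),100,8,40); rect(XX,(460,342),40,70,95)
for t in ['upper_joint_mid','bell_mid']:
  for r in models.pinpoint(q,t)[:2]: print(t,round(r['p'],2),np.array(r['position']),dep(q,r['position']))
E
```

```text
[602.29 -27.18 178.91]
5319 -88.97601612515993 -8.965516030615506 -125.822524211094 -51.837810890064056 [17.62 25.21 31.87]
upper_joint_mid 0.91 [201.4 254.2] [565.41 323.09  24.05]
upper_joint_mid 0.53 [385.3 185.9] [ 730.8  -235.04    4.96]
bell_mid 0.66 [231.6 302.6] [413.33 237.77  60.87]
rect 905 [573.  332.1] 139.1 30.9 long axis deg -5.0 z 22.2
rect 196 [462.4 343.8] 31.2 30.5 long axis deg 19.3 z 78.9
upper_joint_mid 0.56 [388.1 357.2] [570.42 340.7   21.03]
upper_joint_mid 0.47 [373.4 222.5] [401.53  17.64  91.72]
bell_mid 0.88 [420.2 296.6] [423.78 251.54  42.69]
bell_mid 0.7 [433.4 329.1] [472.86 353.37  66.69]
```

View pics/w6.png

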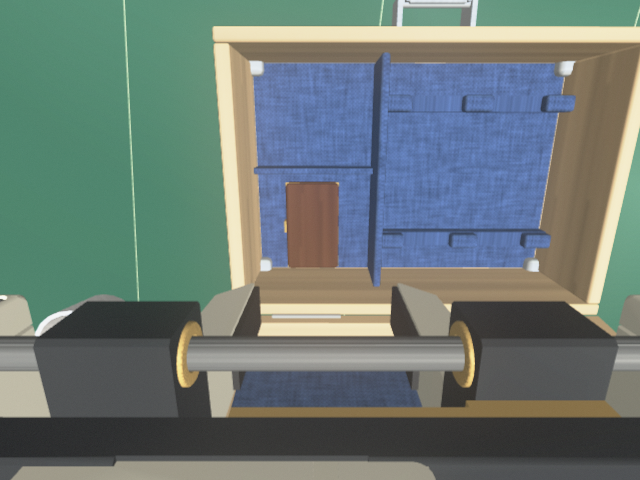

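Request:
step_arm:
  series: "-0.3 0.1 0.4 -0.1 0 0 0; -0.3 0.15 0.9 -0.2 0 0 0; -0.3 0.15 0.9 -0.2 0 0 0"

```text
time: 27.4
tool_pos: [583.6, 47.4, 197.7]
tcp_rot: [3.14, 0.001, -3.04]
contact_force: [0.1, -0.1, 0.6]
grip_width: 59.7
finger_force: 0.0
```

Request:
step_arm:
  series: "-0.3 0 0.5 0 0 0 0; -0.3 0 0.95 0 0 0 0; -0.3 0 0.95 0 0 0 0"

```text
time: 27.7
tool_pos: [576.1, 122.5, 196.4]
tcp_rot: [3.141, -0.0, -3.04]
contact_force: [0.1, -1.1, 0.8]
grip_width: 59.7
finger_force: 0.0
```

Request:
step_arm:
  series: "-0.3 0 0.5 0 0 0 0; -0.3 0 0.95 0 0 0 0; -0.3 0 0.95 0 0 0 0"

```text
time: 28.0
tool_pos: [568.9, 197.5, 196.3]
tcp_rot: [3.141, -0.0, -3.04]
contact_force: [-0.1, -0.8, 0.8]
grip_width: 59.9
finger_force: 0.0
```

Request:
step_arm:
  series: "-0.3 0 0.5 0 0 0 0; -0.3 0 0.95 0 0 0 0.0294; -0.3 0 0.95 0 0 0 0.0294; -0.3 0 0.95 0 0 0 0.0294"

```text
time: 28.4
tool_pos: [562.2, 269.8, 196.2]
tcp_rot: [-3.141, -0.0, 3.056]
contact_force: [-0.7, -0.4, -0.1]
grip_width: 59.9
finger_force: 0.0
```

Request:
step_arm:
  series: "-0.3 -0.2 0.4 0.1 0 0 0; -0.3 -0.2 0.67 0.1 0 0 0; -0.3 -0.2 0.67 0.1 0 0 0; -0.3 -0.2 0.67 0.1 0 0 0"

```text
time: 28.8
tool_pos: [582.9, 320.8, 188.2]
tcp_rot: [-3.14, -0.0, 3.055]
contact_force: [-0.3, -0.3, -0.6]
grip_width: 59.7
finger_force: 0.0
```

```bash
python3 - <<'E'
from h import *
np.set_printoptions(precision=2,suppress=True)
p=shot('wrist','w7'); T=tool(); X=cloud(p); print(T[:3,3],readout.get_obs()['tcp_rot'])
for t in ['upper_joint_mid','lower_joint_mid','bell_mid']:
  for r in models.pinpoint(p,t)[:2]: print(t,round(r['p'],2),np.array(r['position']),dep(p,r['position']))
c,a=rect(X,(571,328),90,6,40)
plan([c[0],c[1],60],np.radians(a+180))
E
```

```text
[582.88 320.59 188.47] [-3.14 -0.    3.05]
upper_joint_mid 0.88 [332.8 201.9] [566.56 328.41  24.54]
bell_mid 0.65 [341.7  57. ] [463.17 341.49  79.48]
rect 4631 [569.6 331.6] 137.7 28.9 long axis deg -5.2 z 23.3
shift [0.18 0.12 1.61] turn [-0.  -0.  -0.5] calls 2 per call [0.09 0.06 0.81] rows/call min 1.3 turn rows 20.9
```

View pics/w7.png

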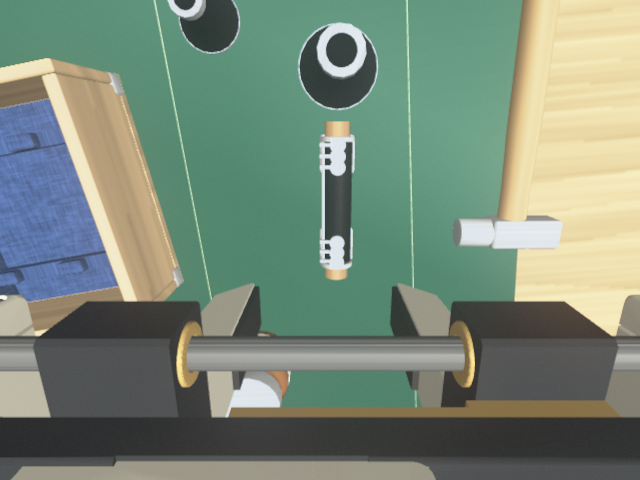

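Request:
step_arm:
  series: "-0.3 0.1 0.05 0.4 0 0 0; -0.3 0.176 0.109 0.8 0 0 0; -0.3 0.176 0.109 0.8 0 0 0; -0.3 0.176 0.109 0.8 0 0 0"

```text
time: 29.4
tool_pos: [569.6, 331.8, 125.2]
tcp_rot: [-3.141, 0.0, 3.055]
contact_force: [0.0, 0.1, 0.2]
grip_width: 60.0
finger_force: 0.0
```

Request:
step_arm:
  series: "-0.3 0 0 0.4 0 0 0; -0.3 0 0 0.8 0 0 0; -0.3 0 0 0.8 0 0 0"

```text
time: 29.7
tool_pos: [568.2, 331.0, 58.5]
tcp_rot: [-3.139, -0.004, 3.054]
contact_force: [0.3, -0.3, -0.4]
grip_width: 59.4
finger_force: 0.0
```

Request:
step_arm:
  series: "-0.3 0 0 0.35 0 0 0; -0.3 0 0 0.6 0 0 0; -0.3 0 0 0.69 0 0 0; -0.3 0 0 0.69 0 0 0; 1 0 0 0.69 0 0 0; 1 0 0 0.69 0 0 0; 1 0 0 0.69 0 0 0; 1 0 0 0.69 0 0 0; 1 0 0 0.69 0 0 0; 1 0 0 0.69 0 0 0; 1 0 0 0.69 0 0 0"

```text
time: 30.8
tool_pos: [569.4, 332.3, 5.7]
tcp_rot: [3.142, 0.0, 3.055]
contact_force: [-0.3, 0.7, 3.1]
grip_width: 25.2
finger_force: 30.0
```

Request:
step_arm:
  series: "1 0 0 -0.3 0 0 0; 1 0 0 -0.7 0 0 0; 1 0 0 -1 0 0 0; 1 0 0 -1 0 0 0"

```text
time: 31.2
tool_pos: [571.2, 333.1, 89.0]
tcp_rot: [3.138, 0.006, 3.055]
contact_force: [-0.1, 0.7, -1.0]
grip_width: 25.2
finger_force: 30.0
```

Request:
step_arm:
  series: "1 0 -0.4 -0.5 0 0 0; 1 0 -0.86 -1 0 0 0; 1 0 -0.86 -1 0 0 0"

```text
time: 31.5
tool_pos: [565.0, 261.2, 168.8]
tcp_rot: [3.141, 0.005, 3.052]
contact_force: [-0.1, 0.3, -0.9]
grip_width: 25.3
finger_force: 30.0
```

Request:
step_arm:
  series: "1 0 -0.4 0 0 0 0; 1 0 -0.86 0 0 0 0; 1 0 -0.86 0 0 0 0"

```text
time: 31.8
tool_pos: [556.3, 191.8, 163.4]
tcp_rot: [-3.139, -0.003, 3.051]
contact_force: [-0.1, -0.4, -1.7]
grip_width: 25.3
finger_force: 30.0
```

Request:
step_arm:
  series: "1 0 -0.4 0 0 0 0; 1 0 -0.86 0 0 0 0; 1 0 -0.86 0 0 0 0"

```text
time: 32.1
tool_pos: [550.6, 123.9, 163.7]
tcp_rot: [-3.14, -0.003, 3.052]
contact_force: [1.0, -0.1, -1.6]
grip_width: 24.6
finger_force: 30.0
```

Request:
step_arm:
  series: "1 0 -0.4 0 0 0 0; 1 -0.1 -0.86 0 0 0 -0.0294; 1 -0.1 -0.86 0 0 0 -0.0294; 1 -0.1 -0.86 0 0 0 -0.0294; 1 -0.1 -0.86 0 0 0 -0.0294"

```text
time: 32.6
tool_pos: [553.1, 58.5, 164.4]
tcp_rot: [3.141, -0.001, -3.045]
contact_force: [0.6, 0.0, -1.9]
grip_width: 24.9
finger_force: 30.0
```

```bash
python3 - <<'E'
from h import *
np.set_printoptions(precision=2,suppress=True)
p=shot('wrist','w8'); T=tool(); print(T[:3,3],readout.get_obs()['tcp_rot'],readout.get_obs()['grip_width'])
c=np.radians(5.6);ex=np.array([np.cos(c),np.sin(c),0]);ey=np.array([-np.sin(c),np.cos(c),0]);H=np.array([649.5,44.9,0])
for t,z in [('cradle_a',20),('upper_joint_mid',T[2,3]+20)]:
  for r in models.pinpoint(p,t)[:2]: q=atz(p,r['position'],z); print(t,round(r['p'],2),np.array(r['position']),q,(q-H)@ex,(q-H)@ey)
print('tcp',(T[:3,3]-H)@ex,(T[:3,3]-H)@ey)
P=H-94*ex+22*ey
plan([P[0],P[1],26],np.radians(-174.4))
E
```

```text
[553.12  58.54 164.64] [ 3.14 -0.   -3.04] 25.62644234865665
cradle_a 0.87 [395.6 227.3] [547.82 115.95  20.  ] -94.25768339082265 80.63175118536196
upper_joint_mid 0.68 [324. 314.] [546.06  57.07 184.64] -101.7558882351361 22.208264754948864
tcp -94.59099002528126 22.98344583198323
shift [-0.01 -0.01  1.74] turn [ 0. -0.  0.] calls 2 per call [-0.   -0.01  0.87] rows/call min 1.4 turn rows 0.0
```

View pics/w8.png

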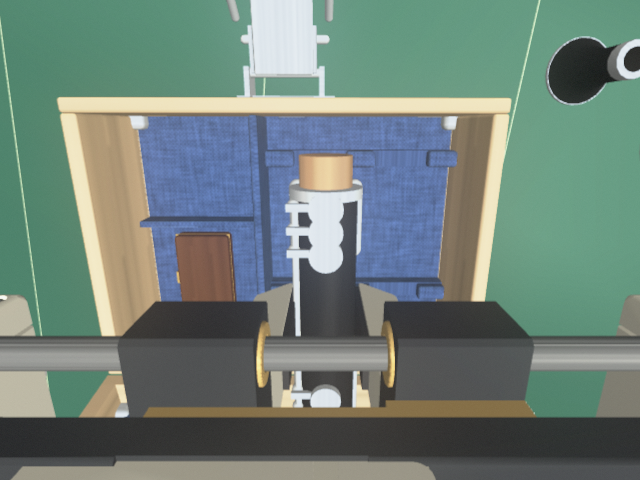

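Request:
step_arm:
  series: "1 0 -0.01 0.4 0 0 0; 1 0 -0.01 0.8 0 0 0; 1 0 -0.01 0.9 0 0 0; 1 0 -0.01 0.9 0 0 0"

```text
time: 33.15
tool_pos: [552.7, 57.1, 92.4]
tcp_rot: [3.141, -0.003, -3.043]
contact_force: [-0.5, 0.4, -1.4]
grip_width: 25.2
finger_force: 30.0
```

Request:
step_arm:
  series: "1 0 0 0.3 0 0 0; 1 0 0 0.5 0 0 0; 1 0 0 0.65 0 0 0; 1 0 0 0.75 0 0 0; 1 0 0 0.78 0 0 0; 1 0 0 0.78 0 0 0"

```text
time: 33.75
tool_pos: [553.8, 56.6, 31.4]
tcp_rot: [-3.141, 0.001, -3.044]
contact_force: [-0.8, 0.1, -1.7]
grip_width: 25.1
finger_force: 30.0
```

Request:
step_arm:
  series: "1 0 0 0.03 0 0 0; 1 0 0 0.05 0 0 0; 1 0 0 0.06 0 0 0; 1 0 0 0.06 0 0 0"

```text
time: 34.15
tool_pos: [553.4, 56.6, 26.2]
tcp_rot: [-3.141, 0.0, -3.044]
contact_force: [0.7, 0.5, -0.9]
grip_width: 25.1
finger_force: 30.0
```

Request:
step_arm:
  series: "1 0 0 0.01 0 0 0; 1 0 0 0.01 0 0 0; 0.15 0 0 0.01 0 0 0; 0.15 0 0 0.01 0 0 0; 0.15 0 0 0.01 0 0 0; 0.15 0 0 -0.3 0 0 0; 0.15 0 0 -0.7 0 0 0; 0.15 0 0 -1 0 0 0; 0.15 0 0 -1 0 0 0"

```text
time: 35.05
tool_pos: [555.6, 56.5, 109.6]
tcp_rot: [-3.141, 0.007, -3.044]
contact_force: [-0.5, 0.5, -0.6]
grip_width: 38.8
finger_force: 0.0
```

Request:
step_arm:
  series: "0.15 0 0 -0.5 0 0 0; -0.2 0 0 -1 0 0 0; -0.2 0 0 -1 0 0 0"

```text
time: 35.35
tool_pos: [556.0, 56.5, 190.7]
tcp_rot: [-3.14, 0.009, -3.044]
contact_force: [-0.2, 0.2, 0.2]
grip_width: 50.3
finger_force: 0.0
```

```bash
python3 - <<'E'
from h import *
np.set_printoptions(precision=2,suppress=True)
p=shot('wrist','w9'); T=tool(); X=cloud(p); print(T[:3,3])
c=np.radians(5.6);ex=np.array([np.cos(c),np.sin(c),0]);ey=np.array([-np.sin(c),np.cos(c),0]);H=np.array([649.5,44.9,0])
for t,z in [('upper_joint_mid',46),('reed_case_mid',26)]:
  for r in models.pinpoint(p,t)[:1]: q=dep(p,r['position']); print(t,round(r['p'],2),np.array(r['position']),q,(q-H)@ex,(q-H)@ey)
Y=X-H; m=(abs(Y@ex+94)<75)&(abs(Y@ey-22)<14); m=np.where(m,Y[...,2],0)
for a in range(-165,-20,15): 
    s=X[(abs(Y@ex-a)<4)&(abs(Y@ey-22)<12)]; print(a,np.nanpercentile(s[:,2],95).round(1) if len(s) else None,end=' ')
E
```

```text
[554.62  56.57 187.96]
upper_joint_mid 0.84 [323.9 219.9] [551.98  54.85  44.96] -96.08481282049267 19.42342051736078
reed_case_mid 0.97 [217.  258.9] [602.22 -36.92  25.27] -55.037891093214576 -76.82038659599552
-165 42.5 -150 48.7 -135 48.8 -120 301.6 -105 45.5 -90 45.8 -75 45.6 -60 48.7 -45 48.7 -30 43.4
```

View pics/w9.png

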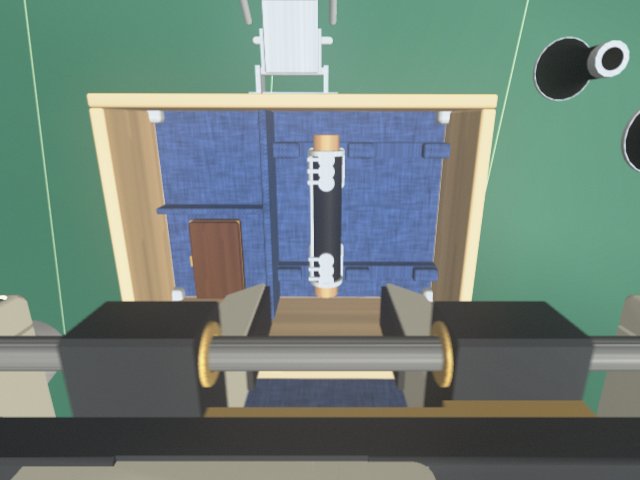

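Request:
step_arm:
  series: "-0.2 0.1 0.45 0 0 0 0; -0.2 0.195 0.92 0 0 0 0; -0.2 0.195 0.92 0 0 0 0"

```text
time: 35.8
tool_pos: [528.3, 131.6, 184.1]
tcp_rot: [3.14, -0.005, -3.04]
contact_force: [0.1, 0.1, -0.0]
grip_width: 55.1
finger_force: 0.0
```

Request:
step_arm:
  series: "-0.2 0.1 0.45 0 0 0 0; -0.2 0.195 0.92 0 0 0 0; -0.2 0.195 0.92 0 0 0 0"

```text
time: 36.1
tool_pos: [506.1, 202.7, 184.4]
tcp_rot: [3.141, -0.003, -3.04]
contact_force: [-0.0, -0.2, 0.8]
grip_width: 55.0
finger_force: 0.0
```

Request:
step_arm:
  series: "-0.2 0.1 0.45 0 0 0 0; -0.2 0.195 0.92 0 0 0 0; -0.2 0.195 0.92 0 0 0 0"

```text
time: 36.4
tool_pos: [483.9, 273.9, 184.7]
tcp_rot: [3.141, -0.002, -3.04]
contact_force: [0.4, 0.1, 0.7]
grip_width: 55.3
finger_force: 0.0
```

Request:
step_arm:
  series: "-0.2 0.1 0.45 0 0 0 0; -0.2 0.195 0.92 0 0 0 0; -0.2 0.195 0.92 0 0 0 0; -0.2 0.195 0.92 0 0 0 0"

```text
time: 36.8
tool_pos: [462.7, 342.5, 185.0]
tcp_rot: [-3.14, -0.001, -3.043]
contact_force: [0.9, -0.7, 1.0]
grip_width: 55.2
finger_force: 0.0
```

```bash
python3 - <<'E'
from h import *
np.set_printoptions(precision=2,suppress=True)
p=shot('wrist'); T=tool(); X=cloud(p); print(T[:3,3])
for r in models.pinpoint(p,'bell_mid')[:2]: print(round(r['p'],2),np.array(r['position']),dep(p,r['position']),atz(p,r['position'],40))
c,a=rect(X,(462,342),45,74,90); rect(X,(462,342),60,3,90)
plan([c[0],c[1],48])
E
```

```text
[462.98 341.98 185.22]
0.87 [324.9 221.1] [448.33 340.57  79.36] [457.93 341.46  40.  ]
0.87 [208.4 152.9] [410.95 251.61  58.4 ] [412.69 246.23  40.  ]
rect 1489 [458.4 341.6] 31.8 30.4 long axis deg 6.0 z 79.4
rect 4256 [454.5 341.4] 64.8 57.5 long axis deg -83.1 z 27.7
shift [0.06 0.01 1.72] turn [0. 0. 0.] calls 2 per call [0.03 0.   0.86] rows/call min 1.4 turn rows 0.0
```

Request:
step_arm:
  series: "-0.2 0.05 0 0.4 0 0 0; -0.2 0.05 0 0.8 0 0 0; -0.2 0.05 0 0.86 0 0 0; -0.2 0.05 0 0.86 0 0 0"

```text
time: 37.3
tool_pos: [458.9, 341.8, 116.9]
tcp_rot: [-3.14, -0.002, -3.045]
contact_force: [-0.8, -0.0, 0.9]
grip_width: 55.1
finger_force: 0.0
```

Request:
step_arm:
  series: "-0.2 0 0 0.3 0 0 0; -0.2 0 0 0.6 0 0 0; -0.2 0 0 0.85 0 0 0; -0.2 0 0 0.85 0 0 0; 1 0 0 0.85 0 0 0; 1 0 0 0.85 0 0 0; 1 0 0 0.85 0 0 0; 1 0 0 0.85 0 0 0; 1 0 0 0.85 0 0 0; 1 0 0 0.85 0 0 0"

```text
time: 38.3
tool_pos: [459.3, 343.2, 50.5]
tcp_rot: [3.141, 0.002, -3.044]
contact_force: [0.5, -1.3, 6.2]
grip_width: 31.2
finger_force: 30.0
```

Request:
step_arm:
  series: "1 0 0 -0.3 0 0 0; 1 0 0 -0.7 0 0 0; 1 0 0 -1 0 0 0; 1 0 0 -1 0 0 0"

```text
time: 38.7
tool_pos: [460.2, 344.2, 132.7]
tcp_rot: [3.139, 0.006, -3.044]
contact_force: [0.6, 0.9, -1.3]
grip_width: 31.1
finger_force: 30.0
```

Request:
step_arm:
  series: "1 -0.02 -0.4 -0.3 0 0 0; 1 -0.05 -0.8 -0.5 0 0 0; 1 -0.05 -0.98 -0.5 0 0 0"

```text
time: 39.0
tool_pos: [471.1, 263.9, 170.1]
tcp_rot: [3.142, 0.002, -3.045]
contact_force: [0.3, -0.1, -1.8]
grip_width: 30.7
finger_force: 30.0
```

Request:
step_arm:
  series: "1 -0.02 -0.4 0 0 0 0; 1 -0.05 -0.8 0 0 0 0; 1 -0.05 -0.98 0 0 0 0"

```text
time: 39.3
tool_pos: [481.4, 185.9, 167.7]
tcp_rot: [-3.141, -0.003, -3.046]
contact_force: [0.2, 0.6, -0.7]
grip_width: 31.0
finger_force: 30.0
```

Request:
step_arm:
  series: "1 -0.02 -0.4 0 0 0 0; 1 -0.05 -0.8 0 0 0 0; 1 -0.05 -0.98 0 0 0 0"

```text
time: 39.6
tool_pos: [493.3, 108.7, 168.2]
tcp_rot: [3.142, -0.002, -3.045]
contact_force: [0.4, 0.5, -0.4]
grip_width: 31.3
finger_force: 30.0
```

Request:
step_arm:
  series: "1 -0.02 -0.4 0 0 0 0; 1 -0.05 -0.8 0 0 0 0; 1 -0.05 -0.98 0 0 0 0"

```text
time: 39.9
tool_pos: [505.2, 31.3, 168.6]
tcp_rot: [3.141, -0.001, -3.045]
contact_force: [0.5, 0.3, -1.5]
grip_width: 31.0
finger_force: 30.0
```

Request:
step_arm:
  series: "1 -0.02 -0.4 0 0 0 0; 1 -0.05 -0.8 0 0 0 0; 1 -0.05 -0.98 0 0 0 0; 1 -0.05 -0.98 0 0 0 0; 1 -0.05 -0.98 0 0 0 0"

```text
time: 40.4
tool_pos: [516.4, -44.0, 169.0]
tcp_rot: [3.14, -0.001, -3.044]
contact_force: [-0.5, -0.0, -0.7]
grip_width: 31.3
finger_force: 30.0
```

```bash
python3 - <<'E'
from h import *
np.set_printoptions(precision=2,suppress=True)
p=shot('wrist'); T=tool(); print(T[:3,3],readout.get_obs()['grip_width'])
c=np.radians(5.6);ex=np.array([np.cos(c),np.sin(c),0]);ey=np.array([-np.sin(c),np.cos(c),0]);H=np.array([649.5,44.9,0])
for t in ['bell_mid','bell_pocket']:
  for r in models.pinpoint(p,t)[:1]: q=atz(p,r['position'],T[2,3]-10.5) if t=='bell_mid' else dep(p,r['position']); print(t,round(r['p'],2),np.array(r['position']),q,(q-H)@ex,(q-H)@ey)
P=H-141*ex-77*ey
plan([P[0],P[1],60],np.radians(-174.4))
E
```

```text
[516.42 -43.74 169.11] 31.109392795423428
bell_mid 0.64 [322.1 296. ] [515.81 -45.74 158.61] -141.89438672841996 -77.16598604243855
bell_pocket 0.63 [321.3 221.1] [487.03 -49.09 125.66] -170.86344784865335 -77.69125320029171
shift [ 0.   -0.02  1.37] turn [ 0. -0.  0.] calls 2 per call [ 0.   -0.01  0.68] rows/call min 1.1 turn rows 0.0
```

Request:
step_arm:
  series: "1 0 -0.02 0.4 0 0 0; 1 0 -0.02 0.7 0 0 0; 1 0 -0.02 0.9 0 0 0; 1 0 -0.02 0.9 0 0 0"

```text
time: 40.95
tool_pos: [515.3, -45.4, 95.4]
tcp_rot: [3.14, -0.004, -3.043]
contact_force: [-0.3, 0.2, -1.2]
grip_width: 31.1
finger_force: 30.0
```

Request:
step_arm:
  series: "1 0 0 0.2 0 0 0; 1 0 0 0.35 0 0 0; 1 0 0 0.42 0 0 0; 1 0 0 0.45 0 0 0; 1 0 0 0.45 0 0 0"

```text
time: 41.45
tool_pos: [517.0, -46.6, 61.5]
tcp_rot: [-3.141, 0.0, -3.044]
contact_force: [0.3, -0.1, -0.7]
grip_width: 30.8
finger_force: 30.0
```

Request:
step_arm:
  series: "1 0 0 0.015 0 0 0; 1 0 0 0.028 0 0 0; 1 0 0 0.034 0 0 0; 1 0 0 0.034 0 0 0"

```text
time: 41.85
tool_pos: [516.9, -46.7, 58.8]
tcp_rot: [-3.141, 0.0, -3.044]
contact_force: [0.6, 0.1, -1.2]
grip_width: 31.1
finger_force: 30.0
```

Request:
step_arm:
  series: "1 0 0 0.006 0 0 0; 1 0 0 0.006 0 0 0; -0.1 0 0 0.006 0 0 0; -0.1 0 0 0.006 0 0 0; -0.1 0 0 0.006 0 0 0; -0.1 0 0 -0.3 0 0 0; -0.1 0 0 -0.6 0 0 0; -0.1 0 0 -0.95 0 0 0; -0.1 0 0 -0.95 0 0 0"

```text
time: 42.75
tool_pos: [519.0, -47.1, 138.1]
tcp_rot: [-3.139, 0.007, -3.044]
contact_force: [0.5, -0.7, 0.4]
grip_width: 50.4
finger_force: 0.0
```

Request:
step_arm:
  series: "-0.1 0 0 -0.5 0 0 0; -0.1 0 0 -0.9 0 0 0; -0.1 0 0 -0.9 0 0 0"

```text
time: 43.05
tool_pos: [519.0, -47.1, 210.2]
tcp_rot: [-3.139, 0.007, -3.044]
contact_force: [0.2, 0.9, 0.3]
grip_width: 50.3
finger_force: 0.0
```

```bash
python3 - <<'E'
from h import *
np.set_printoptions(precision=2,suppress=True)
p=shot('wrist','w10'); T=tool(); X=cloud(p); print(T[:3,3])
c=np.radians(5.6);ex=np.array([np.cos(c),np.sin(c),0]);ey=np.array([-np.sin(c),np.cos(c),0]);H=np.array([649.5,44.9,0])
Y=X-H; m=(np.hypot(Y@ex+141,Y@ey+77)<45)&(X[...,2]>82)&(X[...,2]<95); q=Y[m]; print(m.sum(), (q@ex).min(),(q@ex).max(),(q@ey).min(),(q@ey).max(),np.median(q[:,2]))
for t in ['upper_joint_mid','reed_case_mid','bell_mid']:
  for r in models.pinpoint(p,t)[:1]: q=dep(p,r['position']); print(t,round(r['p'],2),np.array(r['position']),q,(q-H)@ex,(q-H)@ey)
q=shot('scene')
for t in ['pull_left','pull_right','bell_mid']:
  for r in models.pinpoint(q,t)[:2]: print(t,round(r['p'],2),dep(q,r['position']))
print('exp',H+46.8*ex-88*ey, H+46.8*ex+88*ey)
E
```

```text
[517.77 -46.83 207.87]
1505 -185.95628974409064 -126.46914475283982 -94.66970415997821 -59.335440497148724 87.28535782074431
upper_joint_mid 0.71 [429.2 264. ] [551.65  50.4   43.24] -96.8434103154662 15.022927743935425
reed_case_mid 0.7 [325.7 296.5] [601.42 -39.02  25.52] -56.04271899397015 -78.82299984349737
bell_mid 0.58 [325.  216.2] [505.92 -48.89  87.82] -152.0506419445367 -79.3319600205942
pull_left 0.93 [692.48 126.61 309.49]
pull_right 0.73 [ 560.74 -511.68   36.18]
pull_right 0.41 [528.78 -27.48  26.48]
bell_mid 0.64 [526.26 -34.34  68.59]
bell_mid 0.57 [426.61 249.07  53.49]
exp [704.66 -38.11   0.  ] [687.49 137.05   0.  ]
```

View pics/w10.png

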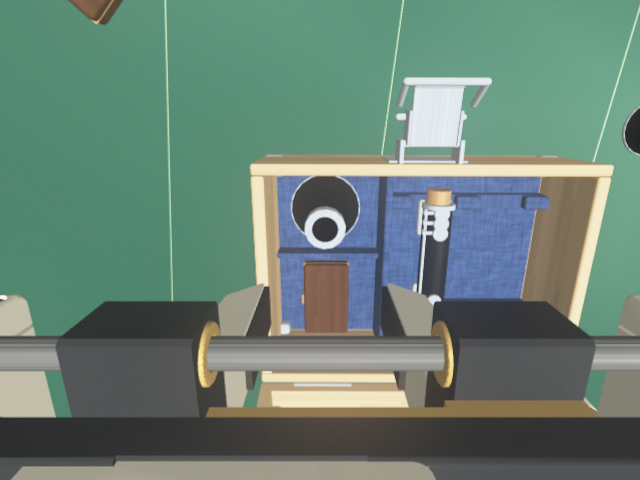

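Request:
step_arm:
  series: "-0.1 0 0 -0.5 0 0 0; 0.2 0 0 -0.86 0 0 0; 0.52 0 0 -0.86 0 0 0"

```text
time: 43.75
tool_pos: [518.7, -47.1, 279.0]
tcp_rot: [-3.139, 0.007, -3.044]
contact_force: [1.0, 0.1, 0.9]
grip_width: 39.0
finger_force: 0.0
```

Request:
step_arm:
  series: "0.52 0 0 -0.5 0 0 0; 0.52 0 0 -0.9 0 0 0.25; 0.52 0 0 -0.9 0 0 0.25; 0.52 0 0 -0.9 0 0 0.25; 0.52 0 0 -0.9 0 0 0.25; 0.52 0 0 -0.9 0 0 0.25; 0.52 0 0 -0.9 0 0 0.25; 0.52 0 0 -0.9 0 0 0.25; 0.52 0 0 -0.9 0 0 0.25; 0.52 0 0 -0.9 0 0 0.25; 0.52 0 0 -0.9 0 0 0.25; 0.52 0 0 -0.9 0 0 0.25; 0.52 0 0 -0.9 0 0 0.25; 0.52 0 0 -0.9 0 0 0.25; 0.52 0 0 -0.9 0 0 0.25"

```text
time: 45.25
tool_pos: [516.8, -46.7, 347.0]
tcp_rot: [-3.141, -0.0, 1.67]
contact_force: [-0.3, 0.3, -0.4]
grip_width: 22.2
finger_force: 0.0
```

```bash
python3 - <<'E'
from h import *
np.set_printoptions(precision=3,suppress=True)
print(tool()[:3,3],readout.get_obs()['tcp_rot']); plan([703.5,-38.5,347],1.667)
E
```

```text
[516.843 -46.663 347.028] [-3.141 -0.     1.67 ]
shift [-0.13   2.332 -0.001] turn [-0.    -0.     0.001] calls 3 per call [-0.043  0.777 -0.   ] rows/call min 1.2 turn rows 0.0
```

Request:
step_arm:
  series: "0.52 -0.02 0.4 0 0 0 0; 0.52 -0.04 0.78 0 0 0 0; 0.52 -0.04 0.78 0 0 0 0"

```text
time: 45.55
tool_pos: [581.5, -43.7, 345.6]
tcp_rot: [-3.14, -0.001, 1.67]
contact_force: [-0.7, -0.7, -1.1]
grip_width: 22.0
finger_force: 0.0
```

Request:
step_arm:
  series: "0.52 -0.02 0.4 0 0 0 0; 0.52 -0.04 0.78 0 0 0 0; 0.52 -0.04 0.78 0 0 0 0"

```text
time: 45.85
tool_pos: [643.3, -40.8, 345.0]
tcp_rot: [-3.139, -0.001, 1.67]
contact_force: [-1.3, 0.1, -0.2]
grip_width: 22.2
finger_force: 0.0
```

Request:
step_arm:
  series: "0.52 -0.02 0.4 0 0 0 0; 0.52 -0.04 0.77 0 0 0 0; 0.52 -0.04 0.77 0 0 0 0; 0.52 -0.04 0.77 0 0 0 0; 0.52 -0.04 0.77 0 0 0 0"

```text
time: 46.35
tool_pos: [702.2, -38.1, 348.5]
tcp_rot: [3.141, 0.0, 1.669]
contact_force: [-0.1, -0.5, 0.1]
grip_width: 22.2
finger_force: 0.0
```

```bash
python3 - <<'E'
from h import *
np.set_printoptions(precision=2,suppress=True)
p=shot('wrist'); print(tool()[:3,3])
for t in ['pull_right','pull_left']:
  for r in models.pinpoint(p,t)[:2]: print(t,round(r['p'],2),np.array(r['position']),dep(p,r['position']))
E
```

```text
[702.23 -38.06 348.94]
pull_right 0.69 [330.8 272.6] [704.38 -36.97 310.12]
```

Request:
step_arm:
  series: "0.52 0 0.03 0.3 0 0 0; 0.52 0 0.03 0.6 0 0 0; 0.52 0 0.03 0.7 0 0 0; 0.52 0 0.03 0.7 0 0 0; 1 0 0.03 0.7 0 0 0; 1 0 0.03 0.7 0 0 0; 1 0 0.03 0.7 0 0 0; 1 0 0.03 0.7 0 0 0; 1 0 0.03 0.7 0 0 0"

```text
time: 47.4
tool_pos: [705.1, -38.0, 293.3]
tcp_rot: [-3.142, 0.001, 1.668]
contact_force: [-5.3, -0.4, 3.5]
grip_width: 10.0
finger_force: 30.0
```

```bash
python3 - <<'E'
import numpy as np
f=lambda a:np.array([225-225*np.cos(a)+13.5*np.sin(a),225*np.sin(a)+13.5*np.cos(a)-13.5])
for a0,a1 in [(1.72,1.46),(1.46,1.12),(1.12,.76),(.76,.36),(.36,0)]:
    print('; '.join('1 0 %.3f %.3f 0 0 0'%tuple((f(a)-f(a0))*[1,-1]/80) for a in np.linspace(a0,a1,6)[1:]))
E
```

```text
1 0 -0.144 -0.027 0 0 0; 1 0 -0.289 -0.046 0 0 0; 1 0 -0.435 -0.057 0 0 0; 1 0 -0.582 -0.061 0 0 0; 1 0 -0.728 -0.058 0 0 0
1 0 -0.191 0.016 0 0 0; 1 0 -0.380 0.045 0 0 0; 1 0 -0.567 0.087 0 0 0; 1 0 -0.751 0.142 0 0 0; 1 0 -0.930 0.209 0 0 0
1 0 -0.185 0.084 0 0 0; 1 0 -0.363 0.181 0 0 0; 1 0 -0.533 0.291 0 0 0; 1 0 -0.696 0.412 0 0 0; 1 0 -0.849 0.545 0 0 0
1 0 -0.158 0.160 0 0 0; 1 0 -0.304 0.333 0 0 0; 1 0 -0.435 0.516 0 0 0; 1 0 -0.550 0.709 0 0 0; 1 0 -0.650 0.911 0 0 0
1 0 -0.076 0.188 0 0 0; 1 0 -0.138 0.381 0 0 0; 1 0 -0.186 0.578 0 0 0; 1 0 -0.220 0.778 0 0 0; 1 0 -0.240 0.980 0 0 0
```

Request:
step_arm:
  series: "1 0 -0.144 -0.027 0 0 0; 1 0 -0.289 -0.046 0 0 0; 1 0 -0.435 -0.057 0 0 0; 1 0 -0.58 -0.06 0 0 0; 1 0 -0.73 -0.058 0 0 0"

```text
time: 47.9
tool_pos: [648.3, -43.3, 298.1]
tcp_rot: [3.137, 0.001, 1.669]
contact_force: [2.3, 1.1, 3.0]
grip_width: 9.6
finger_force: 30.0
```

Request:
step_arm:
  series: "1 0 -0.19 0.016 0 0 0; 1 0 -0.38 0.045 0 0 0; 1 0 -0.567 0.087 0 0 0; 1 0 -0.75 0.142 0 0 0; 1 0 -0.93 0.21 0 0 0"

```text
time: 48.4
tool_pos: [574.0, -50.3, 281.0]
tcp_rot: [3.137, 0.0, 1.669]
contact_force: [0.8, 2.2, -1.3]
grip_width: 10.1
finger_force: 30.0
```

Request:
step_arm:
  series: "1 0 -0.185 0.084 0 0 0; 1 0 -0.363 0.18 0 0 0; 1 0 -0.533 0.29 0 0 0; 1 0 -0.696 0.412 0 0 0; 1 0 -0.85 0.545 0 0 0"

```text
time: 48.9
tool_pos: [506.1, -56.7, 237.0]
tcp_rot: [3.138, -0.0, 1.669]
contact_force: [-0.7, 2.8, 0.5]
grip_width: 10.0
finger_force: 30.0
```

Request:
step_arm:
  series: "1 0 -0.158 0.16 0 0 0; 1 0 -0.304 0.333 0 0 0; 1 0 -0.435 0.516 0 0 0; 1 0 -0.55 0.71 0 0 0; 1 0 -0.65 0.91 0 0 0"

```text
time: 49.4
tool_pos: [454.0, -61.8, 163.4]
tcp_rot: [3.14, -0.001, 1.668]
contact_force: [-0.1, 4.1, -1.8]
grip_width: 10.2
finger_force: 30.0
```

Request:
step_arm:
  series: "1 0 -0.07 0.188 0 0 0; 1 0 -0.138 0.38 0 0 0; 1 0 -0.186 0.578 0 0 0; 1 0 -0.21 0.72 0 0 0; 1 0 -0.23 0.85 0 0 0; 1 0 -0.235 0.93 0 0 0; 1 0 -0.235 0.93 0 0 0"

```text
time: 50.1
tool_pos: [434.8, -63.7, 88.2]
tcp_rot: [-3.14, -0.001, 1.668]
contact_force: [-3.0, 5.0, -1.1]
grip_width: 9.9
finger_force: 30.0
```

Request:
step_arm:
  series: "1 0 0 0.015 0 0 0; 1 0 0 0.015 0 0 0; 0.52 0 0 0.015 0 0 0; 0.52 0 0 0.015 0 0 0; 0.52 0 0 0.015 0 0 0; 0.52 0 0 -0.3 0 0 0; 0.52 0 0 -0.7 0 0 0; 0.52 0 0 -1 0 0 0; 0.52 0 0 -1 0 0 0"

```text
time: 51.0
tool_pos: [437.8, -65.2, 171.9]
tcp_rot: [3.134, 0.003, 1.669]
contact_force: [-0.4, 0.7, -0.4]
grip_width: 21.9
finger_force: 0.0
```

```bash
python3 - <<'E'
from h import *
np.set_printoptions(precision=1,suppress=True)
T=tool();print(T[:3,3],readout.get_obs()['tcp_rot'])
p=shot('wrist'); X=cloud(p)
c=np.radians(5.6);ex=np.array([np.cos(c),np.sin(c),0]);ey=np.array([-np.sin(c),np.cos(c),0]);H=np.array([649.5,44.9,0])
for t in ['loop_bar','lever_tip','keeper','pull_right','pull_left','lever_pivot']:
  for r in models.pinpoint(p,t)[:1]: q=dep(p,r['position']); print(t,round(r['p'],2),np.array(r['position']),q,(q-H)@ex,(q-H)@ey)
Y=X-H; x=Y@ex; y=Y@ey
for a,b in [(-4,4),(-22,-18),(18,22)]:
  m=(y>a)&(y<b)&(x>-260)&(x<-185)
  print([(i,round(float(np.nanmax(Y[...,2][m&(abs(x-i)<1.5)])),1)) for i in range(-258,-186,3) if (m&(abs(x-i)<1.5)).any()])
m=(x>-150)&(x<-40)&(abs(y)<60)&(X[...,2]>90); print('lid top',np.median(X[...,2][m]))
m=(Y[...,2]>97)&(x<-233)&(x>-260)&(abs(y)<40); print('bar',x[m].min(),x[m].max(),y[m].min(),y[m].max(),Y[...,2][m].max())
plan([*(H-275*ex)[:2],150],1.668)
E
```

```text
[437.8 -65.2 171.9] [3.1 0.  1.7]
loop_bar 0.77 [286.1 107.6] [407.4  20.  105.1] -243.39374856789033 -1.19856873765865
lever_tip 0.96 [284.7 107.3] [406.6  20.  105.6] -244.12154525127653 -1.0606351229428637
keeper 0.92 [357.1 108.2] [447.5  24.   94.8] -203.0715727242135 -1.1156755494626043
pull_right 0.56 [315.6 254.7] [431.4 -65.2 102.8] -227.7632935760098 -88.31971857665471
lever_pivot 0.97 [350.3 110.7] [443.7  22.2  94.7] -207.00013739080592 -2.489566134361335
[(-258, 2.0), (-246, 106.9), (-243, 108.0), (-240, 87.6), (-237, 87.8), (-234, 87.0), (-231, 86.9), (-228, 87.2), (-225, 86.5), (-222, 86.2), (-219, 85.2), (-216, 85.4), (-213, 102.2), (-210, 102.9), (-207, 96.9), (-204, 96.7), (-201, 96.3), (-198, 112.8), (-195, 113.4), (-192, 113.4), (-189, 114.8)]
[(-258, 1.7), (-249, 1.5), (-246, 106.5), (-243, 106.2), (-240, 1.2), (-237, 1.1), (-234, 0.7), (-231, 0.6), (-228, 86.0), (-225, 87.3), (-222, 86.4), (-219, 86.1), (-216, 86.0), (-213, 85.6), (-210, 86.1), (-207, 84.4), (-204, 84.4), (-201, 82.0), (-198, 82.2), (-195, 82.1), (-192, 82.4), (-189, 114.2)]
[(-258, 0.9), (-246, 107.7), (-243, 106.8), (-225, 73.0), (-222, 73.3), (-207, 82.9), (-204, 83.0), (-201, 82.8), (-198, 83.0), (-195, 83.4), (-192, 82.7), (-189, 115.3)]
lid top 113.39013653727105
bar -246.82411987069568 -237.22041888182372 -29.313723283504824 27.229594447689692 107.98068587774938
shift [ 1.1 -0.6  0.2] turn [-0. -0.  0.] calls 2 per call [ 0.5 -0.3  0.1] rows/call min 1.0 turn rows 0.0
```

Request:
step_arm:
  series: "1 0.3 -0.3 0 0 0 0; 1 0.55 -0.6 0 0 0 0; 1 0.55 -0.67 0 0 0 0; 1 0.55 -0.67 0 0 0 0"

```text
time: 51.75
tool_pos: [377.4, -25.7, 168.4]
tcp_rot: [-3.141, 0.0, 1.669]
contact_force: [0.7, 0.0, -0.3]
grip_width: 0.6
finger_force: 0.0
```

Request:
step_arm:
  series: "1 0.55 0 0 0 0 0; 1 0.55 0 0 0 0 0; 1 0.55 0 0.4 0 0 0; 1 0.55 0 0.8 0 0 0; 1 0.55 0 0.92 0 0 0; 1 0.55 0 0.92 0 0 0; 1 0.55 0 0.92 0 0 0"

```text
time: 52.45
tool_pos: [374.5, 17.5, 95.0]
tcp_rot: [3.141, 0.0, 1.668]
contact_force: [0.4, -0.5, 0.4]
grip_width: 0.5
finger_force: 0.0
```

```bash
cat >> h.py <<'E'
_c=np.radians(5.6);ex=np.array([np.cos(_c),np.sin(_c),0]);ey=np.array([-np.sin(_c),np.cos(_c),0]);H=np.array([649.5,44.9,0])
def case(q): q=np.array(q)-H; return np.round([q@ex,q@ey,q[2]],1)
E
python3 - <<'E'
from h import *
T=tool(); print(case(T[:3,3]),readout.get_obs()['tcp_rot'],readout.get_obs()['grip_width'])
p=shot('wrist'); X=cloud(p)
# finger extent near tip
Y=X-H; d=X-T[:3,3]
m=(d[...,2]>0)&(d[...,2]<40)&(np.linalg.norm(d[...,:2],axis=-1)<45)&(abs(d@ey)<20)
for z in (4,12,20,30):
    s=m&(abs(d[...,2]-z)<5); print(z,s.sum(),(d@ex)[s].min() if s.any() else None,(d@ex)[s].max() if s.any() else None,(d@ey)[s].max() if s.any() else None)
E
```

```text
[-276.4   -0.5   95. ] [3.14120378e+00 2.94802193e-04 1.66817619e+00] 0.5300084106493133
4 401 -13.699725042152906 34.46753142862985 19.882938276236665
12 1175 -17.644411957400116 34.46753142862985 19.993152295584153
20 400 -17.644411957400116 16.135019445587275 11.665359562426385
30 224 -4.353917408070496 2.910971033738649 11.700454974002637
```

Request:
step_arm:
  series: "1 0 0.1 0 0 0 0; 1 0 0.2 0 0 0 0; 1 0 0.3 0 0 0 0; 1 0 0.4 0 0 0 0; 1 0 0.45 0 0 0 0; 1 0 0.45 0 0 0 0"

```text
time: 53.1
tool_pos: [410.1, 21.6, 94.9]
tcp_rot: [3.141, 0.0, 1.669]
contact_force: [-0.0, -1.1, 0.8]
grip_width: 0.6
finger_force: 0.1
```

```bash
cat >> h.py <<'E'
def latch(p):
    X=cloud(p); Y=X-H; x=Y@ex; y=Y@ey
    for a,b in [(-3,3),(20,24),(-26,-19)]:
        m=(y>a)&(y<b); print((a,b),[(i,round(float(np.nanmax(Y[...,2][m&(abs(x-i)<1.5)])),0)) for i in range(-258,-189,3) if (m&(abs(x-i)<1.5)).any()])
E
python3 - <<'E'
from h import *
T=tool(); print(case(T[:3,3]))
p=shot('wrist'); latch(p)
for r in models.pinpoint(p,'loop_bar')[:2]: print(round(r['p'],2),r['position'],case(dep(p,r['position'])))
E
```

```text
[-2.406e+02  2.000e-01  9.490e+01]
(-3, 3) [(-258, 1.0), (-255, 1.0), (-252, 1.0), (-249, 74.0), (-246, 74.0), (-243, 158.0), (-240, 158.0), (-237, 74.0), (-234, 75.0), (-231, 76.0), (-228, 77.0), (-225, 1.0), (-222, 79.0), (-219, 80.0), (-216, 80.0), (-213, 94.0), (-210, 82.0), (-207, 95.0), (-204, 95.0), (-201, 95.0), (-198, 95.0), (-195, 0.0), (-192, 60.0)]
(20, 24) [(-258, 204.0), (-255, 201.0), (-252, 201.0), (-249, 201.0), (-246, 201.0), (-243, 201.0), (-240, 201.0), (-237, 201.0), (-234, 201.0), (-231, 190.0), (-228, 189.0), (-225, 203.0), (-222, 204.0), (-219, 204.0), (-216, 204.0), (-213, 204.0), (-210, 204.0), (-207, 204.0), (-204, 204.0), (-201, 204.0), (-198, 204.0), (-195, 204.0), (-192, 204.0)]
(-26, -19) [(-258, 1.0), (-255, 1.0), (-252, 1.0)]
```

Request:
step_arm:
  series: "1 0 0 0 0 0 0; 1 0 -0.1 -0.3 0 0 0; 1 0 -0.3 -0.7 0 0 0; 1 -0.5 -0.3 -1 0 0 0; 1 -0.9 -0.3 -1 0 0 0; 1 -0.9 -0.3 -1 0 0 0; 1 -0.9 -0.3 -1 0 0 0"

```text
time: 53.9
tool_pos: [392.0, -52.6, 174.8]
tcp_rot: [-3.141, -0.0, 1.667]
contact_force: [-0.4, 0.9, -0.8]
grip_width: 0.1
finger_force: 0.0
```

```bash
python3 - <<'E'
from h import *
T=tool(); print(case(T[:3,3]))
p=shot('wrist'); latch(p)
for t in ['loop_bar','keeper','lever_tip']:
  for r in models.pinpoint(p,t)[:2]: print(t,round(r['p'],2),r['position'],case(dep(p,r['position'])))
u,v=proj(p,H-215*ex+[0,0,95]).astype(int); u0,v0=max(u-110,0),max(v-85,0)
cv2.imwrite('pics/w11.png',cv2.resize(p['frame'][v0:v0+170,u0:u0+220,::-1],None,fx=3.5,fy=3.5)); print(u0,v0)
E
```

```text
[-265.8  -71.9  174.8]
(-3, 3) [(-258, 2.0), (-255, 85.0), (-252, 87.0), (-249, 86.0), (-246, 73.0), (-243, 72.0), (-240, 72.0), (-237, 73.0), (-234, 74.0), (-231, 74.0), (-228, 76.0), (-225, 77.0), (-222, 78.0), (-219, 80.0), (-216, 80.0), (-213, 102.0), (-210, 103.0), (-207, 96.0), (-204, 96.0), (-201, 113.0), (-198, 113.0), (-195, 113.0), (-192, 113.0)]
(20, 24) [(-258, 2.0), (-255, 86.0), (-252, 87.0), (-249, 86.0), (-246, 82.0), (-243, 80.0), (-240, 79.0), (-237, 76.0), (-234, 75.0), (-231, 73.0), (-228, 2.0), (-225, 1.0), (-222, 64.0), (-219, 65.0), (-216, 64.0), (-213, 2.0), (-210, 0.0), (-207, 82.0), (-204, 83.0), (-201, 83.0), (-198, 82.0), (-195, 83.0), (-192, 82.0)]
(-26, -19) [(-258, 2.0), (-255, 86.0), (-252, 87.0), (-249, 85.0), (-246, 82.0), (-243, 81.0), (-240, 79.0), (-237, 77.0), (-234, 75.0), (-231, 74.0), (-228, 77.0), (-225, 77.0), (-222, 79.0), (-219, 79.0), (-216, 80.0), (-213, 82.0), (-210, 83.0), (-207, 83.0), (-204, 82.0), (-201, 83.0), (-198, 83.0), (-195, 82.0), (-192, 107.0)]
loop_bar 0.86 [344.3, 138.1] [-254.4   -1.    83.7]
keeper 0.58 [429.2, 139.6] [-203.8   -1.7   94.8]
lever_tip 0.63 [350.6, 135.9] [-250.5    0.3   84.1]
300 51
```

View pics/w11.png

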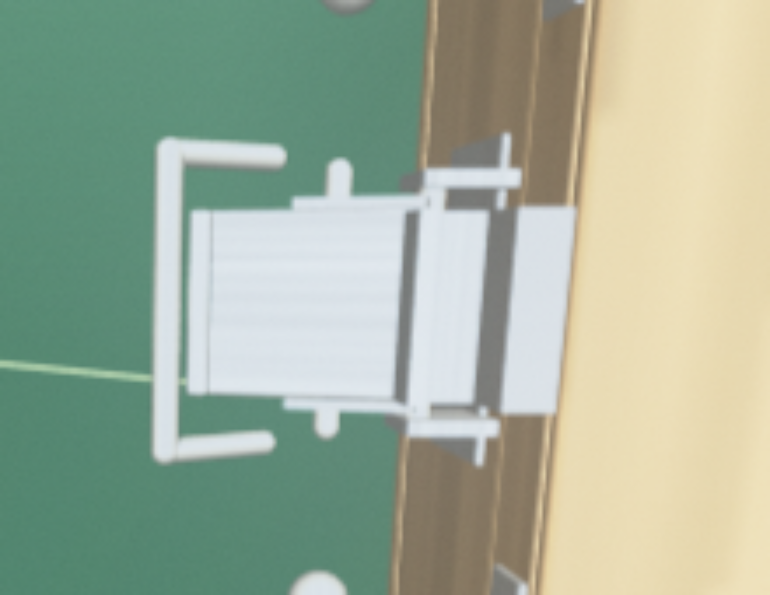

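Request:
step_arm:
  series: "0.65 0.5 0.1 0 0 0 0; 0.65 0.886 0.172 0.2 0 0 0; 0.65 0.886 0.172 0.5 0 0 0; 0.65 0.886 0.172 0.5 0 0 0; 0.65 0.886 0.172 0.5 0 0 0"

```text
time: 54.6
tool_pos: [399.0, 19.8, 135.0]
tcp_rot: [-3.14, -0.0, 1.67]
contact_force: [0.7, -0.3, 0.3]
grip_width: 16.0
finger_force: 0.0
```

```bash
python3 - <<'E'
from h import *
T=tool(); print(case(T[:3,3]),readout.get_obs()['grip_width'])
p=shot('wrist'); latch(p)
for t in ['loop_bar']:
  for r in models.pinpoint(p,t)[:2]: print(t,round(r['p'],2),r['position'],case(dep(p,r['position'])))
E
```

```text
[-251.8   -0.5  135. ] 16.02774897266135
(-3, 3) [(-258, 1.0), (-255, 86.0), (-252, 87.0), (-249, 85.0), (-246, 154.0), (-243, 203.0), (-240, 71.0), (-237, 73.0), (-234, 73.0), (-231, 75.0), (-228, 76.0), (-225, 77.0), (-222, 78.0), (-219, 79.0), (-216, 80.0), (-213, 102.0), (-210, 103.0), (-207, 96.0), (-204, 96.0), (-201, 105.0), (-198, 113.0), (-195, 113.0), (-192, 113.0)]
(20, 24) [(-258, 242.0), (-255, 245.0), (-252, 245.0), (-249, 242.0), (-246, 244.0), (-243, 245.0), (-240, 243.0), (-237, 243.0), (-234, 244.0), (-231, 244.0), (-228, 244.0), (-225, 244.0), (-222, 244.0), (-219, 244.0), (-216, 244.0), (-213, 244.0), (-210, 244.0), (-207, 244.0), (-204, 244.0), (-201, 244.0), (-198, 242.0), (-195, 237.0), (-192, 217.0)]
(-26, -19) [(-258, 1.0), (-255, 86.0), (-252, 86.0), (-249, 85.0), (-246, 82.0), (-243, 80.0), (-222, 78.0), (-219, 79.0), (-216, 80.0), (-213, 81.0), (-210, 81.0)]
loop_bar 0.92 [323.3, 265.6] [-2.538e+02  1.000e-01  8.480e+01]
```

Request:
step_arm:
  series: "0.65 0 0 0.3 0 0 0; 0.65 0 0 0.55 0 0 0; 0.65 0 0 0.65 0 0 0; 0.65 0 0 0.685 0 0 0; 0.65 0 0 0.685 0 0 0; 1 0 0 0.685 0 0 0; 1 0 0 0.685 0 0 0; 1 0 0 0.685 0 0 0; 1 0 0 0.685 0 0 0"

```text
time: 55.6
tool_pos: [399.5, 19.3, 80.4]
tcp_rot: [3.141, 0.0, 1.669]
contact_force: [0.5, -0.7, 0.7]
grip_width: 3.5
finger_force: 30.0
```

Request:
step_arm:
  series: "1 0 0.04 -0.06 0 0 0; 1 0 0.05 -0.12 0 0 0; 1 0 0.07 -0.18 0 0 0; 1 0 0.091 -0.24 0 0 0; 1 0 0.091 -0.24 0 0 0"

```text
time: 56.1
tool_pos: [406.7, 20.1, 100.0]
tcp_rot: [3.141, 0.0, 1.669]
contact_force: [-1.8, -1.9, -0.2]
grip_width: 3.7
finger_force: 30.0
```

Now at bar (-244, 104); continue to just past upright.

Request:
step_arm:
  series: "1 0 0.035 -0.03 0 0 0; 1 0 0.075 -0.048 0 0 0; 1 0 0.12 -0.065 0 0 0; 1 0 0.163 -0.078 0 0 0; 1 0 0.2 -0.085 0 0 0; 1 0 0.24 -0.085 0 0 0; 1 0 0.28 -0.083 0 0 0; 1 0 0.31 -0.08 0 0 0; 1 0 0.31 -0.08 0 0 0"

```text
time: 57.0
tool_pos: [431.6, 22.5, 105.6]
tcp_rot: [3.141, 0.0, 1.669]
contact_force: [-2.0, -2.1, -0.0]
grip_width: 3.3
finger_force: 30.0
```

```bash
python3 - <<'E'
from h import *
T=tool(); print(case(T[:3,3]),readout.get_obs()['grip_width'],readout.get_obs()['contact_force'])
p=shot('wrist'); latch(p)
E
```

```text
[-219.    -1.   105.6] 3.3362569355779743 [-1.97523506 -2.05295977 -0.0375807 ]
(-3, 3) [(-258, 1.0), (-255, 1.0), (-252, 1.0), (-249, 81.0), (-246, 84.0), (-243, 83.0), (-240, 81.0), (-237, 82.0), (-234, 82.0), (-231, 82.0), (-228, 82.0), (-225, 174.0), (-222, 152.0), (-219, 152.0), (-216, 168.0), (-213, 83.0), (-210, 0.0), (-207, 96.0), (-204, 96.0), (-201, 96.0), (-198, 106.0), (-192, 55.0)]
(20, 24) [(-258, 216.0), (-255, 216.0), (-252, 216.0), (-249, 216.0), (-246, 216.0), (-243, 216.0), (-240, 216.0), (-237, 216.0), (-234, 216.0), (-231, 216.0), (-228, 216.0), (-225, 216.0), (-222, 216.0), (-219, 216.0), (-216, 216.0), (-213, 216.0), (-210, 217.0), (-207, 216.0), (-204, 216.0), (-201, 215.0), (-198, 215.0), (-195, 214.0), (-192, 215.0)]
(-26, -19) []
```

Request:
step_arm:
  series: "1 0 0 -0.02 0 0 0; 1 0 0 -0.04 0 0 0; 1 0 0 -0.055 0 0 0; 1 0 0.03 -0.055 0 0 0; 1 0 0.05 -0.055 0 0 0; 1 0 0.05 -0.055 0 0 0"

```text
time: 57.65
tool_pos: [435.4, 23.0, 110.1]
tcp_rot: [3.141, 0.0, 1.669]
contact_force: [-2.0, -3.1, -3.4]
grip_width: 3.2
finger_force: 30.0
```

```bash
python3 - <<'E'
from h import *
T=tool(); print(case(T[:3,3]),readout.get_obs()['grip_width'],readout.get_obs()['contact_force'])
p=shot('wrist'); latch(p)
E
```

```text
[-215.2   -0.9  110.1] 3.181313986153892 [-1.99087402 -3.13858838 -3.39239206]
(-3, 3) [(-258, 1.0), (-255, 1.0), (-252, 1.0), (-249, 1.0), (-246, 93.0), (-243, 94.0), (-240, 93.0), (-237, 90.0), (-234, 90.0), (-231, 89.0), (-228, 88.0), (-225, 88.0), (-222, 87.0), (-219, 175.0), (-216, 114.0), (-213, 174.0), (-210, 1.0), (-207, 95.0), (-204, 95.0), (-201, 96.0), (-198, 102.0), (-195, 112.0), (-192, 112.0)]
(20, 24) [(-258, 221.0), (-255, 221.0), (-252, 221.0), (-249, 221.0), (-246, 221.0), (-243, 221.0), (-240, 221.0), (-237, 221.0), (-234, 221.0), (-231, 221.0), (-228, 220.0), (-225, 221.0), (-222, 221.0), (-219, 221.0), (-216, 221.0), (-213, 221.0), (-210, 221.0), (-207, 221.0), (-204, 221.0), (-201, 221.0), (-198, 220.0), (-195, 219.0), (-192, 219.0)]
(-26, -19) []
```

Request:
step_arm:
  series: "0.78 0 0 0 0 0 0; 0.78 0 0 0 0 0 0; 0.78 0 0 0 0 0 0; 0.78 0 0 -0.1 0 0 0; 0.78 0 0 -0.3 0 0 0; 0.78 0 0 -0.7 0 0 0; 0.78 -0.9 0 -0.8 0 0 0; 1 -0.9 0 -0.8 0 0 0; 1 -0.9 0 -0.8 0 0 0; 1 -0.9 0 -0.8 0 0 0"

```text
time: 58.7
tool_pos: [442.1, -48.6, 174.4]
tcp_rot: [3.141, -0.0, 1.667]
contact_force: [-0.2, -0.1, -0.9]
grip_width: 0.4
finger_force: 0.0
```

```bash
python3 - <<'E'
from h import *
T=tool(); print(case(T[:3,3]),readout.get_obs()['grip_width'],readout.get_obs()['contact_force'])
p=shot('wrist'); latch(p)
for t in ['loop_bar','keeper','lever_tip']:
  for r in models.pinpoint(p,t)[:2]: print(t,round(r['p'],2),r['position'],case(dep(p,r['position'])))
E
```

```text
[-215.5  -72.8  174.4] 0.3517973362953783 [-0.17738796 -0.11596339 -0.87909655]
(-3, 3) [(-258, 2.0), (-255, 1.0), (-246, 93.0), (-243, 94.0), (-240, 94.0), (-237, 90.0), (-234, 90.0), (-231, 89.0), (-228, 89.0), (-225, 88.0), (-222, 88.0), (-219, 88.0), (-216, 86.0), (-213, 102.0), (-210, 104.0), (-207, 96.0), (-204, 107.0), (-201, 108.0), (-198, 113.0), (-195, 113.0), (-192, 113.0)]
(20, 24) [(-258, 2.0), (-255, 2.0), (-252, 1.0), (-249, 1.0), (-246, 1.0), (-243, 1.0), (-240, 1.0), (-237, 1.0), (-234, 1.0), (-231, 1.0), (-228, -0.0), (-225, 74.0), (-222, 75.0), (-219, 0.0), (-216, 87.0), (-213, 93.0), (-210, 97.0), (-207, 102.0), (-204, 107.0), (-201, 108.0), (-198, 105.0), (-195, 83.0), (-192, 83.0)]
(-26, -19) [(-258, 1.0), (-255, 2.0), (-228, 86.0), (-225, 88.0), (-222, 87.0), (-219, 87.0), (-216, 87.0), (-213, 92.0), (-210, 96.0), (-207, 101.0), (-204, 107.0), (-201, 108.0), (-198, 106.0), (-195, 83.0), (-192, 82.0)]
loop_bar 0.88 [347.8, 139.5] [-203.2   -2.   105.5]
keeper 0.75 [343.9, 138.3] [-204.9   -1.7   94.9]
keeper 0.48 [348.2, 137.4] [-203.    -0.9  105.7]
lever_tip 0.79 [272.8, 134.9] [-260.1   -1.5    0. ]
```

Request:
step_arm:
  series: "1 0 -0.2 0 0 0 0; 1 0.45 -0.36 0 0 0 0; 1 0.9 -0.36 0 0 0 0; 1 0.9 -0.36 0.4 0 0 0; 1 0.9 -0.36 0.68 0 0 0; 1 0.9 -0.36 0.68 0 0 0; 1 0.9 -0.36 0.68 0 0 0"

```text
time: 59.6
tool_pos: [406.5, 20.5, 120.0]
tcp_rot: [-3.141, -0.0, 1.669]
contact_force: [0.8, 0.9, -0.0]
grip_width: 0.9
finger_force: 0.0
```

Request:
step_arm:
  series: "1 0 0 0.1 0 0 0; 1 0 0 0.2 0 0 0; 1 0 0 0.3 0 0 0; 1 0 0 0.4 0 0 0; 1 0 0 0.5 0 0 0; 1 0 0 0.6 0 0 0; 1 0 0 0.7 0 0 0; 1 0 0 0.7 0 0 0"

```text
time: 60.4
tool_pos: [408.2, 20.1, 63.4]
tcp_rot: [3.138, 0.0, 1.668]
contact_force: [3.1, 1.7, 5.4]
grip_width: 0.4
finger_force: 2.5
```

```bash
python3 - <<'E'
from h import *
T=tool(); print(case(T[:3,3]),readout.get_obs()['contact_force'])
p=shot('wrist'); latch(p)
for t in ['loop_bar','keeper','lever_tip']:
  for r in models.pinpoint(p,t)[:2]: print(t,round(r['p'],2),r['position'],case(dep(p,r['position'])))
E
```

```text
[-242.6   -1.1   63.4] [3.0660533  1.66962254 5.40666811]
(-3, 3) [(-258, 2.0), (-255, 1.0), (-252, 1.0), (-249, 2.0), (-246, 128.0), (-243, 110.0), (-240, 127.0), (-237, 2.0), (-234, 1.0), (-231, 1.0), (-228, 1.0), (-225, 1.0), (-222, 2.0), (-219, 1.0), (-216, 2.0), (-213, 2.0), (-210, 1.0), (-201, 2.0), (-198, 1.0), (-195, 112.0), (-192, 112.0)]
(20, 24) [(-258, 174.0), (-255, 174.0), (-252, 174.0), (-249, 174.0), (-246, 174.0), (-243, 174.0), (-240, 174.0), (-237, 174.0), (-234, 174.0), (-231, 174.0), (-228, 174.0), (-225, 172.0), (-222, 173.0), (-219, 173.0), (-216, 173.0), (-213, 173.0), (-210, 173.0), (-207, 173.0), (-204, 172.0), (-201, 173.0), (-198, 173.0), (-195, 173.0), (-192, 172.0)]
(-26, -19) [(-258, 1.0), (-255, -1.0), (-192, 108.0)]
```

Request:
step_arm:
  series: "1 0 0 0.06 0 0 0; 1 0 0 0.12 0 0 0; 1 0 0.04 0.12 0 0 0; 1 0 0.08 0.12 0 0 0; 1 0 0.08 0.12 0 0 0"

```text
time: 61.1
tool_pos: [412.7, 20.6, 54.1]
tcp_rot: [-3.141, 0.0, 1.669]
contact_force: [-1.6, -0.3, 7.3]
grip_width: 0.4
finger_force: 3.3
```

Request:
step_arm:
  series: "1 0 0.03 0 0 0 0; 1 0 0.06 0 0 0 0; 1 0 0.09 0 0 0 0; 1 0 0.09 0 0 0 0"

```text
time: 61.5
tool_pos: [414.3, 21.1, 52.3]
tcp_rot: [-3.129, -0.001, 1.669]
contact_force: [-12.2, -8.0, 1.8]
grip_width: 0.4
finger_force: 5.3
```

Request:
step_arm:
  series: "1 0 0.02 0 0 0 0; 1 0 0.04 0 0 0 0; 1 0 0.04 0 0 0 0; 1 0 0.04 0 0 0 0"

```text
time: 61.9
tool_pos: [419.6, 22.0, 52.8]
tcp_rot: [-3.134, -0.001, 1.669]
contact_force: [-8.0, -1.6, -0.4]
grip_width: 0.2
finger_force: 3.6
```

```bash
python3 - <<'E'
from h import *
T=tool(); o=readout.get_obs(); print(case(T[:3,3]),o['contact_force'],o['moment'])
p=shot('scene'); latch(p); cv2.imwrite('pics/s3.png',p['frame'][:,:,::-1])
for t in ['loop_bar','keeper','lever_tip']:
  for r in models.pinpoint(p,t)[:2]: print(t,round(r['p'],2),r['position'],case(dep(p,r['position'])))
E
```

```text
[-231.1   -0.4   52.8] [-8.02823711 -1.63533842 -0.39438439] [-0.16031257  0.84959297  0.03045636]
(-3, 3) [(-252, 406.0), (-243, 410.0), (-240, 410.0), (-234, 413.0), (-231, 413.0), (-228, 413.0), (-225, 412.0), (-222, 413.0), (-219, 413.0), (-216, 189.0), (-213, 409.0), (-210, 410.0), (-207, 409.0), (-204, 408.0), (-201, 404.0), (-198, 402.0), (-195, 400.0), (-192, 398.0)]
(20, 24) [(-258, 265.0), (-255, 229.0), (-252, 229.0), (-249, 187.0), (-246, 405.0), (-243, 196.0), (-240, 409.0), (-237, 410.0), (-234, 194.0), (-231, 412.0), (-228, 412.0), (-225, 413.0), (-222, 413.0), (-219, 412.0), (-216, 413.0), (-213, 413.0), (-210, 412.0), (-207, 411.0), (-204, 409.0), (-201, 408.0), (-198, 406.0), (-195, 405.0), (-192, 401.0)]
(-26, -19) [(-255, 406.0), (-249, 409.0), (-246, 410.0), (-240, 412.0), (-237, 414.0), (-234, 413.0), (-231, 413.0), (-228, 412.0), (-225, 412.0), (-222, 411.0), (-219, 411.0), (-216, 410.0), (-213, 410.0), (-210, 409.0), (-207, 406.0), (-204, 404.0), (-201, 402.0), (-198, 398.0), (-195, 394.0), (-192, 390.0)]
lever_tip 0.3 [259.6, 167.7] [-167.7 -507.2   45.8]
```

Request:
step_arm:
  series: "1 0 0.02 0 0 0 0; 1 0 0.04 0 0 0 0; 1 0 0.04 0 0 0 0"

```text
time: 62.4
tool_pos: [419.4, 22.1, 52.7]
tcp_rot: [-3.127, -0.002, 1.669]
contact_force: [-19.2, -7.0, 10.7]
grip_width: 0.1
finger_force: 10.3
```

Request:
step_arm:
  series: "1 0 0.02 0 0 0 0; 1 0 0.04 0 0 0 0; 1 0 0.04 0 0 0 0"

```text
time: 62.7
tool_pos: [419.3, 22.1, 52.6]
tcp_rot: [-3.12, -0.002, 1.67]
contact_force: [-31.4, -10.6, 22.4]
grip_width: 0.5
finger_force: 17.1
```

Request:
step_arm:
  series: "1 0 -0.1 0 0 0 0; 1 0 -0.3 0 0 0 0; 1 0 -0.6 -0.2 0 0 0; 1 0 -0.6 -0.6 0 0 0; 1 0 -0.6 -0.9 0 0 0; 1 0 -0.6 -0.9 0 0 0"

```text
time: 63.3
tool_pos: [383.4, 17.4, 128.3]
tcp_rot: [3.136, 0.002, 1.669]
contact_force: [0.1, -0.1, -0.2]
grip_width: 0.1
finger_force: 0.0
```

Request:
step_arm:
  series: "1 -0.4 0 -0.2 0 0 0; 1 -0.9 0 -0.5 0 0 0; 1 -0.9 0 -0.5 0 0 0; 1 -0.9 0 -0.5 0 0 0"

```text
time: 63.7
tool_pos: [388.5, -54.3, 165.3]
tcp_rot: [-3.141, -0.001, 1.666]
contact_force: [-0.0, 1.0, -0.4]
grip_width: 0.4
finger_force: 0.0
```

```bash
python3 - <<'E'
from h import *
T=tool(); o=readout.get_obs(); print(case(T[:3,3]),o['contact_force'],o['joint_positions'])
p=shot('wrist'); latch(p)
for t in ['loop_bar','keeper','lever_tip']:
  for r in models.pinpoint(p,t)[:2]: print(t,round(r['p'],2),r['position'],case(dep(p,r['position'])))
E
```

```text
[-269.5  -73.2  165.3] [-0.03253364  1.02667461 -0.36617778] [-3.34941936e-01  1.70598874e-01  1.95121464e+00  1.60109227e-04
  1.02069191e+00 -4.30397568e-01]
(-3, 3) [(-258, 2.0), (-255, 1.0), (-252, 1.0), (-249, 2.0), (-246, 2.0), (-243, 2.0), (-240, 1.0), (-237, 3.0), (-234, 2.0), (-231, 1.0), (-228, 1.0), (-225, 1.0), (-222, 1.0), (-219, 1.0), (-216, 1.0), (-213, 102.0), (-210, 102.0), (-207, 98.0), (-204, 100.0), (-201, 111.0), (-198, 113.0), (-195, 113.0), (-192, 113.0)]
(20, 24) [(-258, 1.0), (-255, 2.0), (-252, 1.0), (-249, 1.0), (-246, 1.0), (-243, 1.0), (-240, 1.0), (-237, 1.0), (-234, 1.0), (-231, 2.0), (-228, 3.0), (-225, 1.0), (-222, 1.0), (-219, 1.0), (-216, 3.0), (-213, 1.0), (-210, 1.0), (-207, 83.0), (-204, 100.0), (-201, 100.0), (-198, 1.0), (-195, 83.0), (-192, 98.0)]
(-26, -19) [(-258, 1.0), (-255, 2.0), (-252, 1.0), (-249, 2.0), (-246, 2.0), (-243, 2.0), (-240, 1.0), (-237, 2.0), (-234, 1.0), (-231, 1.0), (-228, 2.0), (-225, 1.0), (-222, 1.0), (-219, 2.0), (-216, 2.0), (-213, 77.0), (-210, 76.0), (-207, 82.0), (-204, 100.0), (-201, 99.0), (-198, 70.0), (-195, 82.0), (-192, 113.0)]
loop_bar 0.91 [440.3, 135.9] [-204.5   -0.6   97.4]
keeper 0.65 [438.6, 139.1] [-205.2   -2.4   96.9]
lever_tip 0.79 [405.1, 134.5] [-212.3   -1.    36.3]
```

```bash
python3 - <<'E'
from h import *
for n in ['wrist','scene']:
    p=shot(n); X=cloud(p); Y=X-H; x=Y@ex; y=Y@ey; z=Y[...,2]
    m=(abs(y)<12)&(x>-235)&(x<-188)&(z>15)&(z<96)
    print(n,[(k,round(float(np.median(x[m&(abs(z-k)<2.5)])),1),round(float(x[m&(abs(z-k)<2.5)].min()),1)) for k in range(20,96,5) if (m&(abs(z-k)<2.5)).any()])
    m=(abs(abs(y)-60)<15)&(x>-205)&(x<-180)&(z>15)&(z<80); print('face',np.median(x[m]) if m.any() else None)
    for t in ['lever_tip','bell_mid','glue_jar_at','tin_at','mallet_at','tool_block_mid']:
        for r in models.pinpoint(p,t)[:2]: print(t,round(r['p'],2),case(dep(p,r['position'])),dep(p,r['position']).round(0))
E
```

```text
wrist [(35, -212.8, -214.3), (40, -211.0, -214.2), (45, -211.0, -211.5), (50, -211.0, -211.3), (55, -211.0, -211.3), (60, -211.1, -211.3), (65, -211.0, -211.3), (70, -211.0, -211.4), (75, -210.3, -211.4), (80, -209.9, -210.6), (90, -212.1, -212.4), (95, -206.1, -212.5)]
face -189.99714218600695
lever_tip 0.59 [-2.124e+02 -2.000e-01  3.610e+01] [438.  24.  36.]
bell_mid 0.43 [-203.5   -1.7   98.2] [447.  23.  98.]
scene [(95, -206.1, -206.6)]
face None
bell_mid 0.7 [-200.9  222.7   48.2] [428. 247.  48.]
glue_jar_at 0.66 [106.5 217.8  45.4] [734. 272.  45.]
tin_at 0.78 [  64.6 -248.4   27. ] [ 738. -196.   27.]
mallet_at 0.82 [-76.9 464.   22.4] [528. 499.  22.]
tool_block_mid 0.56 [-166.2 -491.5   43.7] [ 532. -460.   44.]
```

```bash
python3 -c "
from plant import order; print(order.close_job())"
```

```text
the job is handed in; nothing more can be done
None
```

I handed the job in with the upper joint, bell and reed case packed, the lid shut and the latch closed over centre, but it may be marked down: on the first try at lowering the reed case, the wrist force reached about 67 N, probably the gripper's body on the case wall (limit 40 N). The lower joint was not on the bench, the bystanders I re-checked at the end had not moved, and hand-in returned no verdict.

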